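# Repack the counter tea chest and slide its lid shut

### The job

Pack the wooden tea chest so that its lid can close: lift out the carton that was put in crosswise and stands proud, turn it and lay it flat in a bay, lengthways like the carton behind it, then fill the last empty bay in the same way with the loose low carton, pressing both down until nothing stands above the rim. Then slide the lid along its rails until it is fully shut and its catch holds. Leave the tall carton, which is too high for the chest, and the espresso cups where they stand.

Things in the scene. Friction and masses are not known exactly. Their poses are not given: they have to be found in the camera images.
- tea_chest: wooden tea chest, fixed, 168 mm deep (x, to its back) x 144 mm long (y, to its left), walls 8 to 9 mm thick and 43 mm high (the rim); origin: centre of its underside. Inside: three bays one behind the other along x, each for one low carton lying with its length along y, and on the -y side, behind a 36 mm high partition, a 38 mm trough with a teaspoon. A tall glass display case stands close behind
- bay_1 (a point): middle of the floor of the front bay (axes as the chest's), empty at the start. Each bay is 48.5 (x) x 86 mm (y), its floor 6 mm above the chest's underside; bay middles lie 50.5 mm apart along x; the dividers between bays are 2 mm thick and only 8 mm high. A low carton lying flat has its top 34 mm above this floor, 3 mm below the rim
- bay_2 (a point): middle of the floor of the middle bay, 50.5 mm behind bay 1; it holds the crosswise carton at the start. Bay 3, another 50.5 mm behind, holds a carton lying properly
- carton_askew_mid (a point): low kraft-card tea carton, 78 mm long (its x) x 42 wide (y) x 34 high (z), about 90 g, pale paper band round it; this point is its centre, 17 mm below its top. Starts crosswise in bay 2, leaning about 34 degrees on the carton in bay 3: its low (-x) end on the floor at the divider to bay 1, its x axis along the chest's +x and upwards, so its top face looks up and to the chest's front
- carton_spare_mid (a point): low kraft-card tea carton, 78 mm long (its x) x 42 wide (y) x 34 high (z), about 90 g, pale paper band round it; this point is its centre, 17 mm below its top. Starts lying flat on the worktop left of the receipt printer; it or the tall carton may be the nearer one
- carton_back_mid (a point): low kraft-card tea carton, 78 mm long (its x) x 42 wide (y) x 34 high (z), about 90 g, pale paper band round it; this point is its centre, 17 mm below its top. Lies flat and lengthways in bay 3
- carton_tall_mid (a point): tall carton of the same make and footprint, 78 x 42 mm but 56 mm high, standing on the worktop: too high for the chest; this point is its centre, 28 mm up. A bystander
- lid (a joint): flat wooden lid, 144 mm long, 186 mm deep, 44.5 to 50 mm above the chest's underside, its edges hooked under rails so that it only slides. 0 = shut, positive = drawn out towards the chest's -y (m, at most 0.116); starts at 0.104 to 0.114, clear of the bays. Slides with about 1 N; in the last 9 mm it must be pushed past a sprung ball catch (about 5 N), which then holds it. Jams on what stands above the rim
- lid_pull (a point): centre of the lid's pull, a wooden bar 46 mm long (chest x) x 14 mm wide (chest y) standing 16.5 mm up from the lid's top, half-way along its slide and 50 mm in front of its middle; its top is 66.5 mm above the chest's underside, 8 mm above this point
- espresso_cup_1: white espresso cup, 62 mm wide, 52 mm high, near the loose cartons; origin at the centre of its underside. A bystander
- espresso_cup_2: white espresso cup as the other, behind the loose cartons, near the till screen. A bystander

How it is judged:
By the outcome, as a careful person would: the job done as asked, in the order asked, and still so for the second after the job is handed in, with the robot touching nothing.
It also fails if it takes over 72 s, if anything falls off the work surface, if the arm or the gripper's body presses on something with over 40 N, if the wrist force passes 120 N, or if a joint passes its speed limit or range.

### The arm

A 6-joint arm with a two-finger parallel gripper is mounted at the origin on a cart in front of the work surface, level with it; the furniture and walls round the work are solid. World frame = base frame: x ahead of the robot, y to its left, z up, the work surface at z = 0. Lengths are in mm, angles in degrees, forces in N, time in s.
With the tool pointing down it reaches from about 425 to 1125 mm from the base axis. Payload 14.9 kg.
Tool frame: the origin (TCP) lies on the centre line of the jaws, within the pads' length; the fingertips stand 25 mm ahead of it and the grasp point (between the pads) lies 6 mm ahead of it (manip.tips_ahead is the x of the fingertips in the tool frame, in mm); x points along the fingers, z is the direction in which the jaws open and shut, and the axes are right-handed (so a half turn about x gives the same grasp; the last joint's range is limited). The gripper opens to 91 mm and grips with 3 to 60 N. Pads are 32 mm wide; open, the fingers measure 118 mm over their backs; the gripper's body (76 mm by 178 mm) begins 60 mm behind the grasp point.
Start: joints at [69.998, 21.709, 99.362, -0, 58.929, -1.908], TCP at [217.411, 665.395, 238.932] pointing down, gripper open.
Joint ranges: [-158.91, 158.91], [-42.39, 125.64], [0.06, 152.35], [-60.88, 240.88], [17.5, 164.5], [-176.32, 176.32]. Speed limits (degrees/s): [108.29, 108.29, 136.94, 180, 180, 180].

### API

Orientations are given as [roll, pitch, yaw] about the fixed x, y, z axes, in that order (R = Rz(yaw) Ry(pitch) Rx(roll)).
In Python, from cell import read_state, capture, camera_model, job, manip gives the robot as it stands.
- The arm moves only by the shell command python3 -m jog 'ROWS'. ROWS is JSON, one flat list of numbers, 7 for each row, row after row: the shift along the tool's x, y, z in units of 25 mm (1.0 is 25 mm), then the turn, a rotation vector about the tool's x, y, z in units of 5 degrees (1.0 is 5 degrees), then the closure in counts, from 0 (fully open) to 255 (shut). A call has 1 to 12 rows; each row is the pose to reach, as a shift and turn from the pose commanded when the call began, along the tool's axes at that moment; what a row does not reach only later rows make up. A row lasts 1/10 s, in which the tool goes at most 50 mm and 8.59 degrees, less where a joint would pass 70% of its speed; a pose out of reach is approached as far as the arm can. A call with a gripper value outside its range is refused whole. The fingers move at their own pace and stop on an object; the grip force is fixed at half the most. Time passes only in rows, so rows that repeat a pose let the fingers close. It gives the time, the measured TCP pose, the force and the opening at its end, in the units of the state.
- read_state(): the state, without advancing time (a new reading comes with each control period).
- capture(name): name is "scene" or "top" or "wrist"; returns the picture (400x640x3 uint8, red, green, blue); there is no depth.
- camera_model(name): a dict with "camera_matrix" (3x3 intrinsics, pixels), "world_to_cam" (4x4, takes a point from world to camera coordinates). Camera axes: x right, y up, looking along -z (the intrinsics and any distortion apply to the point x, -y, -z); pixel columns grow to the right and rows downward; lengths in mm; the calibration is good to about 2 mm. A picture is of the moment at which its call begins: read the wrist's pose just before it. camera_model takes no time and is no camera call; for the wrist camera it gives the pose at the moment of the call.
- job.close_job(): hands the job in, once; it reports no verdict.
The state is a dict: "time": time; "joints": joint angles; "dq": joint speeds; "joint_efforts": joint torques, N m; "eef_pos": TCP position; "eef_rot": TCP orientation; "force": force on the tool from outside, world axes, zero at the start; "moment": the same for the moment, N m; "gripper_width": opening from 0.0 (shut) to 1.0 (fully open).
Only numpy, scipy, OpenCV 4.12 (cv2) and the standard library are available. Lean on these libraries where they do the work, as an engineer would, in place of code of your own. Each camera call takes 0.05 s, during which the arm holds its last target.

## Working session

There is one attempt and no reset: what is moved stays moved. The work goes in short steps, Python scripts to look and compute and a shell command to move; the robot and the scene stay as the last step left them, time stands still between calls to the robot, and variables do not carry over. Pictures are saved under pics/ and viewed, and the job is handed in when it is done.

```bash
ls -la; mkdir -p pics; python3 - <<'E'
from cell import read_state, capture, camera_model, job, manip
import cv2
print(read_state())
print(manip, [a for a in dir(manip) if a[0]!='_'])
for n in ("scene","top","wrist"):
    m=camera_model(n); print(n,m)
    cv2.imwrite(f"pics/{n}0.png",capture(n)[:,:,::-1])
E
```

```text
total 12
drwxr-xr-x  3 agent agent 4096 Dec  6 23:35 .
drwxr-xr-x 23 root  root  4096 Dec  6 23:35 ..
drwxr-xr-x  2 agent agent 4096 Dec  6 23:35 pics
{'time': 0.0, 'joints': array([ 6.99997765e+01,  2.17399724e+01,  9.93960142e+01,  2.64120923e-04,
        5.89290583e+01, -1.90824512e+00]), 'dq': array([ 0.01958303, -0.03375003,  0.09501026, -0.13159826,  0.00854482,
        0.02685976]), 'joint_efforts': array([ 2.50075238e-03, -7.63705444e+01, -4.34361506e+01,  6.50397269e-02,
        4.25105751e-02, -1.25473066e-04]), 'eef_pos': array([217.25886015, 665.0332959 , 238.26695467]), 'eef_rot': array([ 177.89261644,   89.9349547 , -110.19949833]), 'force': array([-0.17598946,  0.14070996,  0.0502851 ]), 'moment': array([0.00597373, 0.00386411, 0.03147209]), 'gripper_width': 0.9974851127912637}
<Robot object at 0x7f5fbcf87a10> ['PlanningError', 'tips_ahead']
scene {'camera_matrix': array([[417.3237353 ,   0.        , 318.74202637],
       [  0.        , 417.3237353 , 198.50567322],
       [  0.        ,   0.        ,   1.        ]]), 'world_to_cam': array([[ 8.18469258e-01, -5.742
[... 682 characters left out ...]
-5.83669852e-02,  2.86690726e-02,  9.97883450e-01,
        -1.00510677e+03],
       [ 0.00000000e+00,  0.00000000e+00,  0.00000000e+00,
         1.00000000e+00]])}
wrist {'camera_matrix': array([[280.60954824,   0.        , 317.90756112],
       [  0.        , 280.60954824, 197.47020711],
       [  0.        ,   0.        ,   1.        ]]), 'world_to_cam': array([[ 3.10647764e-01,  9.50523458e-01, -1.76723260e-03,
        -6.98959909e+02],
       [-9.08642421e-01,  2.96413468e-01, -2.94122435e-01,
         3.28119487e+01],
       [-2.79046442e-01,  9.29742593e-02,  9.55766117e-01,
        -3.92434588e+02],
       [ 0.00000000e+00,  0.00000000e+00,  0.00000000e+00,
         1.00000000e+00]])}
```

View pics/scene0.png

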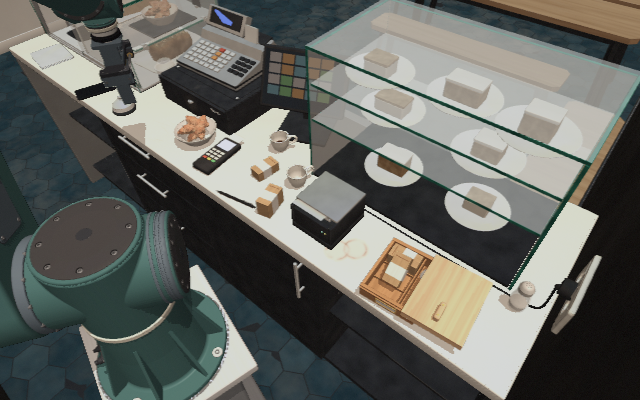

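View pics/top0.png

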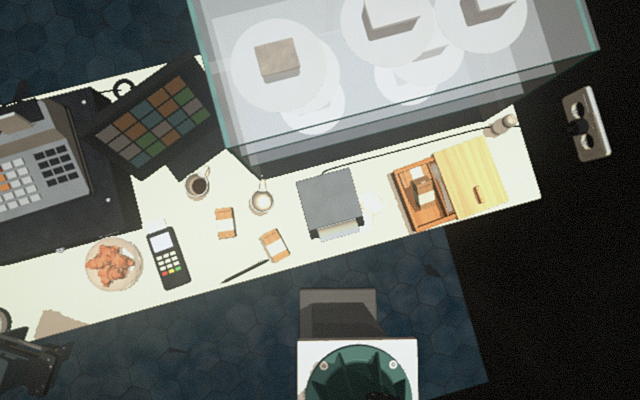

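View pics/wrist0.png

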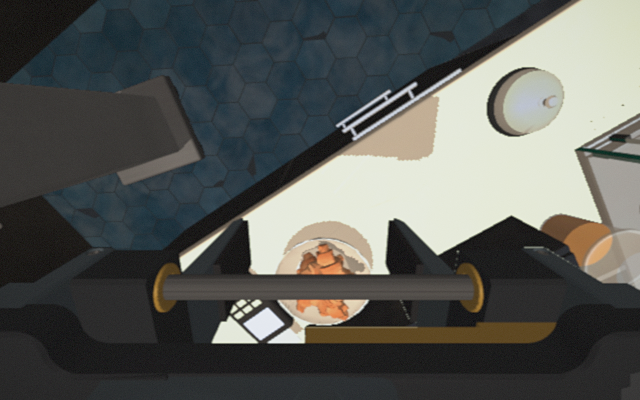

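```bash
python3 - <<'E'
import cv2
t=cv2.imread("pics/top0.png");s=cv2.imread("pics/scene0.png")
cv2.imwrite("pics/t_chest.png",cv2.resize(t[125:240,380:520],None,fx=5.5,fy=5,interpolation=3))
cv2.imwrite("pics/t_cart.png",cv2.resize(t[165:285,170:310],None,fx=5,fy=5,interpolation=3))
cv2.imwrite("pics/s_chest.png",cv2.resize(s[230:350,350:500],None,fx=5,fy=5,interpolation=3))
cv2.imwrite("pics/s_cart.png",cv2.resize(s[120:230,220:340],None,fx=5,fy=5,interpolation=3))
E
```

```text
(no output)
```

View pics/t_chest.png

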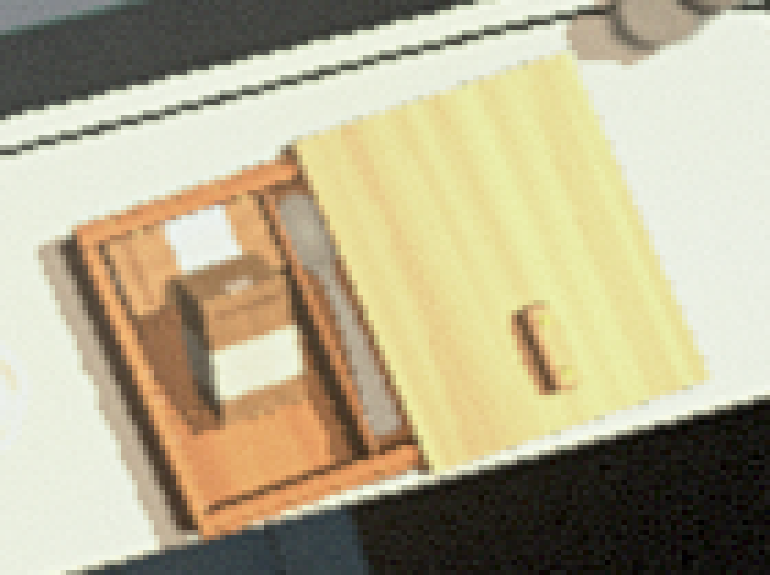

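View pics/t_cart.png

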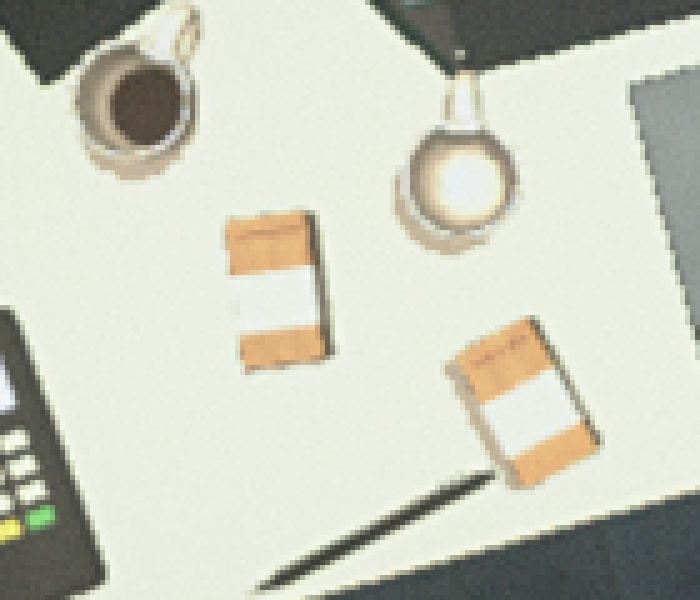

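View pics/s_chest.png

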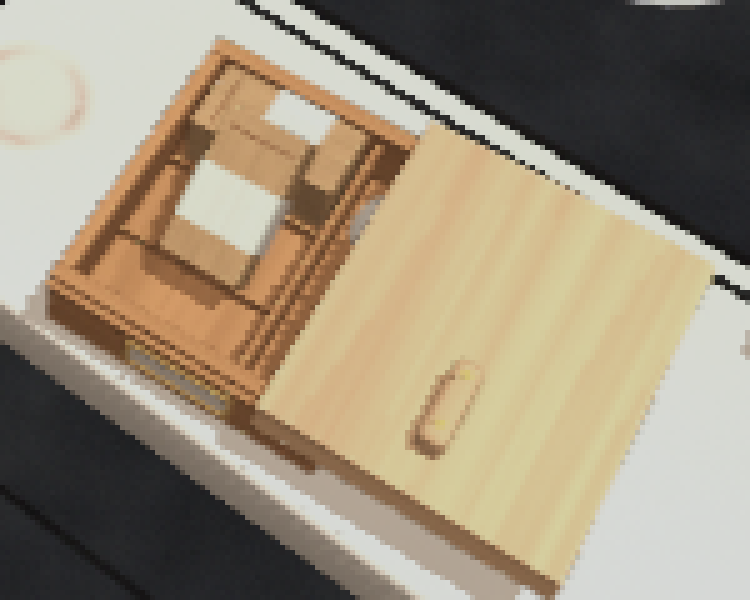

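View pics/s_cart.png

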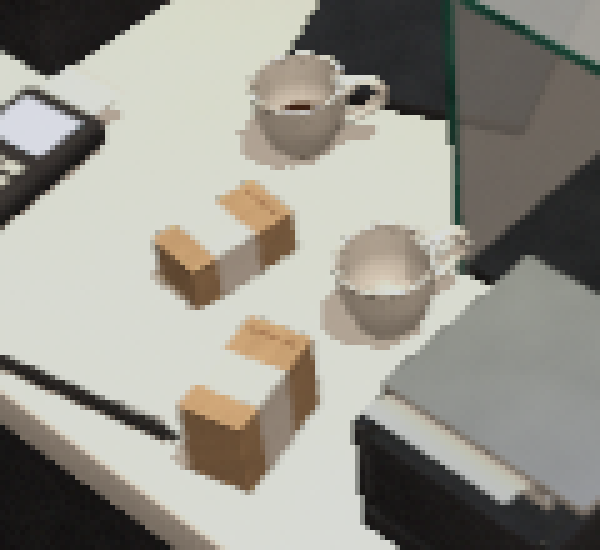

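```bash
cat > h.py <<'E'
import numpy as np
from cell import read_state, capture, camera_model
from scipy.optimize import least_squares
from scipy.spatial.transform import Rotation as R
def proj(m,P):
    P=np.atleast_2d(P); W=m["world_to_cam"]; c=P@W[:3,:3].T+W[:3,3]; K=m["camera_matrix"]
    return np.c_[K[0,0]*c[:,0]/-c[:,2]+K[0,2], K[1,1]*-c[:,1]/-c[:,2]+K[1,2]]
def ray_z(m,uv,z):
    W=m["world_to_cam"];K=m["camera_matrix"];d=np.array([(uv[0]-K[0,2])/K[0,0],-(uv[1]-K[1,2])/K[1,1],-1.])
    Rw=W[:3,:3].T;o=-Rw@W[:3,3];d=Rw@d;return o+d*(z-o[2])/d[2]
def rz(a): a=np.radians(a);return np.array([[np.cos(a),-np.sin(a),0],[np.sin(a),np.cos(a),0],[0,0,1]])
def fit(obs,x0,f):
    # obs: list (camera model, name, u,v); f(p)->dict name->xyz
    def res(p):
        d=f(p); return np.concatenate([proj(m,d[n])[0]-[u,v] for m,n,u,v in obs])
    r=least_squares(res,x0,loss='soft_l1',x_scale='jac'); return r.x,res(r.x).reshape(-1,2)
def chestpts(p):
    x,y,a,s=p; Rm=rz(a);o=np.array([x,y,0])
    L=dict(bl=(84,72,43),fl=(-84,72,43),flb=(-84,72,0),Lbl=(93,72-s,50),Lbr=(93,-72-s,50),Lfr=(-93,-72-s,50),Lfl=(-93,72-s,50),
     Pul=(-50,-s,66.5))
    return {k:o+Rm@np.array(v) for k,v in L.items()}
def cartpts(h):
    def f(p):
        x,y,a=p;Rm=rz(a);o=np.array([x,y,0]);d={}
        for n,sx,sy in(("bl",1,1),("br",1,-1),("fr",-1,-1),("fl",-1,1)):
            d[n]=o+Rm@np.array([39*sx,21*sy,h]);d[n+"b"]=o+Rm@np.array([39*sx,21*sy,0])
        return d
    return f
# state saved tool pose
def tool():
    s=read_state(); return s, R.from_euler('xyz',s['eef_rot'],degrees=True).as_matrix()
E
python3 - <<'E'
from h import *
T=camera_model("top");S=camera_model("scene")
t=lambda n,u,v:(T,n,380+u/5.5-.4,125+v/5-.4)
s=lambda n,u,v:(S,n,350+u/5-.4,230+v/5-.4)
obs=[t("bl",78,232),t("fl",203,538),t("Lbl",297,148),t("Lbr",570,52),t("Lfr",710,375),t("Lfl",428,475),t("Pul",557,345),
 s("bl",220,40),s("fl",48,285),s("flb",48,318),s("Lbl",430,122),s("Lbr",715,262),s("Lfr",555,588),s("Lfl",258,408),s("Pul",457,398)]
for o in (obs,obs[:7],obs[7:]):
    p,r=fit(o,[600,-180,15,.108*1000],chestpts); print(p.round(1));print(r.round(1).tolist())
t=lambda n,u,v:(T,n,170+u/5-.4,165+v/5-.4)
s=lambda n,u,v:(S,n,220+u/5-.4,120+v/5-.4)
sp=[t("bl",225,216),t("br",305,212),t("fl",243,370),t("frb",330,355),s("fl",155,235),s("fr",218,268),s("br",295,215),s("bl",245,183),s("frb",197,308),s("brb",293,250)]
for o in (sp,sp[:4],sp[4:]): p,r=fit(o,[500,350,0],cartpts(34));print(p.round(1),r.round(1).tolist())
ta=[t("bl",453,357),t("br",530,318),t("fr",598,440),t("fl",520,485),s("fl",180,395),s("fr",250,430),s("br",315,350),s("bl",258,318),s("frb",250,490)]
for o in (ta,ta[:4],ta[4:]): p,r=fit(o,[450,230,15],cartpts(56));print(p.round(1),r.round(1).tolist())
for n,m in (("top",T),("scene",S)):
    print(n,-m["world_to_cam"][:3,:3].T@m["world_to_cam"][:3,3])
print(ray_z(T,(170+465/5,165+180/5),52),ray_z(T,(170+135/5,165+100/5),52))
E
```

```text
[ 538.8 -194.    20.   110.9]
[[0.1, 0.4], [0.6, -0.6], [-1.0, -1.0], [-0.1, -0.5], [0.7, 1.0], [1.2, 0.3], [-0.0, 0.6], [-0.1, -0.5], [0.3, -1.8], [-0.6, 0.7], [-0.0, -0.6], [0.4, 0.3], [1.5, -0.3], [-0.9, -0.3], [-1.0, 0.4]]
[ 538.9 -193.    19.9  111.6]
[[-0.2, 0.2], [0.1, -0.7], [-1.0, -1.1], [-0.1, -0.4], [0.5, 1.1], [1.0, 0.2], [-0.2, 0.6]]
[ 538.6 -195.    20.2  110.3]
[[-0.0, -0.2], [0.6, -1.3], [-0.4, 1.1], [-0.1, -0.5], [0.4, 0.3], [1.7, -0.2], [-0.7, -0.0], [-0.8, 0.5]]
[463.7 344.9   6.8] [[-0.2, 0.5], [-0.0, -0.8], [-0.4, -0.4], [1.0, 0.3], [-1.0, 0.2], [-5.4, 0.8], [-0.3, -0.9], [1.3, -1.2], [0.2, 0.7], [1.0, 0.1]]
[463.4 345.1   6.2] [[-0.1, 0.5], [0.1, -0.6], [-0.7, -0.4], [0.7, 0.5]]
[464.  345.    8.2] [[-0.9, 0.4], [-5.0, 0.8], [-0.3, -1.1], [1.1, -1.3], [0.6, 0.7], [1.1, -0.2]]
[406.7 212.2  26.6] [[0.3, -1.8], [-0.2, -1.6], [0.0, 1.5], [0.8, 0.1], [-0.5, 1.5], [-1.7, -0.2], [0.3, -2.7], [-0.7, -1.2], [0.5, 0.7]]
[405.3 212.7  27.7] [[-0.1, -1.0], [-0.8, -1.0], [0.0, 1.8], [0.9, 0.7]]
[407.2 210.8  24.8] [[-0.3, 1.4], [-1.8, -0.0], [1.0, -2.2], [0.1, -1.0], [0.4, 1.0]]
top [ 443.60294637  122.30082335 1029.67163335]
scene [  80.77887427 -521.70705023  913.00835932]
[516.68010158 242.68687457  52.        ] [558.63038485 410.4607386   52.        ]
```

```bash
cat >> h.py <<'E'
CH=np.array([538.8,-194.0,0.]);CY=20.0
def ch2w(p): return CH+rz(CY)@np.asarray(p,float)
def Rdown(jaw_yaw,tilt=0.,tilt_about_jaw=True):
    # tool x down, z = jaw dir at world yaw (deg); tilt: rotate about tool z (deg) afterwards
    a=np.radians(jaw_yaw); z=np.array([np.cos(a),np.sin(a),0]); x=np.array([0,0,-1.]); y=np.cross(z,x)
    return np.c_[x,y,z]@R.from_rotvec([0,0,tilt],degrees=True).as_matrix()
def go(pos,Rt):
    s,Rc=tool(); d=Rc.T@(np.asarray(pos)-s['eef_pos'])/25; w=R.from_matrix(Rc.T@Rt).as_rotvec(degrees=True)
    print("row",np.round(d,2).tolist(),np.round(w/5,2).tolist(),"dist %.0f ang %.0f minrows %d"%(25*np.linalg.norm(d),np.linalg.norm(w),np.ceil(max(np.linalg.norm(d)/2,np.linalg.norm(w)/8.59))))
def st():
    s,Rc=tool(); print("t",round(s['time'],2),"pos",s['eef_pos'].round(1),"x",Rc[:,0].round(3),"z",Rc[:,2].round(3),"j",s['joints'].round(1),"F",s['force'].round(1),"w",round(s['gripper_width'],3))
E
python3 - <<'E'
from h import *
st()
s,Rc=tool();m=camera_model("wrist");c=-m["world_to_cam"][:3,:3].T@m["world_to_cam"][:3,3]
print("cam in tool",Rc.T@(c-s['eef_pos']), "look dir in tool",Rc.T@(-m["world_to_cam"][2,:3]), "imgright",Rc.T@m["world_to_cam"][0,:3],"imgup",Rc.T@m["world_to_cam"][1,:3])
for y in (110,-70):
    print(y); go(ch2w([-40,20.5,260]),Rdown(y))
    for b in (20,-20): print(b,Rdown(y,b)[:,0])
E
```

```text
t 0.15 pos [217.3 665.1 238.5] x [-0.    -0.001 -1.   ] z [ 0.311  0.951 -0.001] j [70.  21.7 99.4 -0.  58.9 -1.9] F [-0.7 -0.2  0.9] w 1.002
cam in tool [-145.12621964   84.026191     -0.16411561] look dir in tool [ 9.55762407e-01 -2.94138790e-01 -7.70407642e-04] imgright [ 7.84435558e-04 -7.02844604e-05  9.99999690e-01] imgup [ 2.94138753e-01  9.55762715e-01 -1.63557681e-04]
110
row [-0.84, -21.13, -29.01] [-7.62, -0.01, -0.0] dist 898 ang 38 minrows 18
20 [-0.3213938  -0.11697778 -0.93969262]
-20 [ 0.3213938   0.11697778 -0.93969262]
-70
row [-0.84, -21.13, -29.01] [28.38, -0.0, 0.01] dist 898 ang 142 minrows 18
20 [ 0.3213938   0.11697778 -0.93969262]
-20 [-0.3213938  -0.11697778 -0.93969262]
```

```bash
python3 - <<'E'
from h import *
go(ch2w([-50,15,240])+np.array([0,0,0]),Rdown(-70))
E
```

```text
row [-0.04, -20.95, -29.43] [28.38, -0.0, 0.01] dist 903 ang 142 minrows 19
```

```bash
python3 -m jog '[-1.5,-10.5,-14.7,14.2,0,0,0, -1.5,-10.5,-14.7,14.2,0,0,0, -1.5,-10.5,-14.7,14.2,0,0,0, -1.5,-10.5,-14.7,14.2,0,0,0, -1.5,-10.5,-14.7,14.2,0,0,0, -1.5,-10.5,-14.7,14.2,0,0,0, -1.5,-10.5,-14.7,14.2,0,0,0, -1.5,-20.9,-29.4,28.4,0,0,0, -0.04,-20.9,-29.4,28.4,0,0,0, -0.04,-20.9,-29.4,28.4,0,0,0, -0.04,-20.9,-29.4,28.4,0,0,0, -0.04,-20.9,-29.4,28.4,0,0,0]'
python3 - <<'E'
from h import *
st();go(ch2w([-50,15,240]),Rdown(-70))
E
```

```text
time: 1.35
eef_pos: [396.0, 92.2, 257.4]
eef_rot: [40.8, 90.0, 9.2]
force: [0.8, 1.0, -0.2]
gripper_width: 0.999
t 1.35 pos [396.   92.2 257.4] x [ 0.001  0.    -1.   ] z [ 0.852 -0.524  0.001] j [  9.8  -8.3 131.1  -0.   57.1  41.4] F [ 0.8  1.  -0.2] w 0.999
row [0.7, -7.96, 9.15] [7.69, 0.0, -0.01] dist 304 ang 38 minrows 7
```

```bash
python3 -m jog '[0.7,-7.96,9.15,7.7,0,0,0, 0.7,-7.96,9.15,7.7,0,0,0, 0.7,-7.96,9.15,7.7,0,0,0, 0.7,-7.96,9.15,7.7,0,0,0, 0.7,-7.96,9.15,7.7,0,0,0, 0.7,-7.96,9.15,7.7,0,0,0, 0.7,-7.96,9.15,7.7,0,0,0, 0.7,-7.96,9.15,7.7,0,0,0, 0.7,-7.96,9.15,7.7,0,0,0, 0.7,-7.96,9.15,7.7,0,0,0]'
python3 - <<'E'
from h import *
import cv2,pickle
st();m=camera_model("wrist");im=capture("wrist")[:,:,::-1];cv2.imwrite("pics/w1.png",im);pickle.dump(m,open("w1.pkl","wb"))
cv2.imwrite("pics/w1c.png",cv2.resize(im[0:300,170:470],None,fx=2,fy=2,interpolation=3))
E
```

```text
time: 2.35
eef_pos: [488.1, -193.4, 239.8]
eef_rot: [-147.9, 90.0, 142.4]
force: [0.7, 1.4, -0.4]
gripper_width: 1.005
t 2.35 pos [ 488.1 -193.4  239.8] x [-0.  0. -1.] z [ 0.348 -0.938 -0.   ] j [-24.2   5.8 119.5   0.   54.7  45.5] F [ 0.7  1.4 -0.4] w 1.005
```

View pics/w1.png

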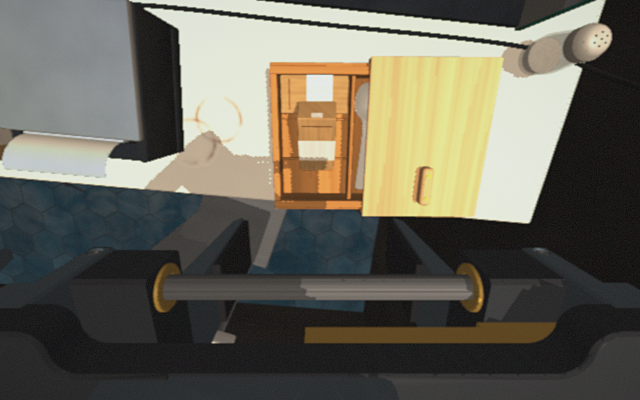

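```bash
python3 - <<'E'
import cv2
im=cv2.imread("pics/w1.png")
cv2.imwrite("pics/w1c.png",cv2.resize(im[50:225,260:390],None,fx=4,fy=3.4,interpolation=2))
cv2.imwrite("pics/w1d.png",cv2.resize(im[50:230,260:520],None,fx=3,fy=3,interpolation=2))
E
```

```text
(no output)
```

View pics/w1c.png

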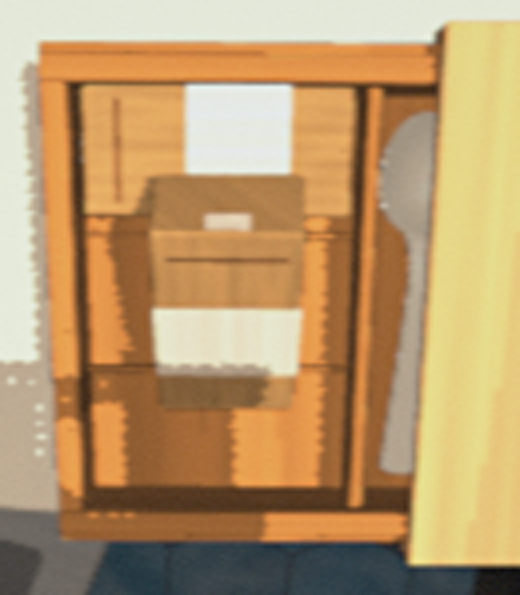

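View pics/w1d.png

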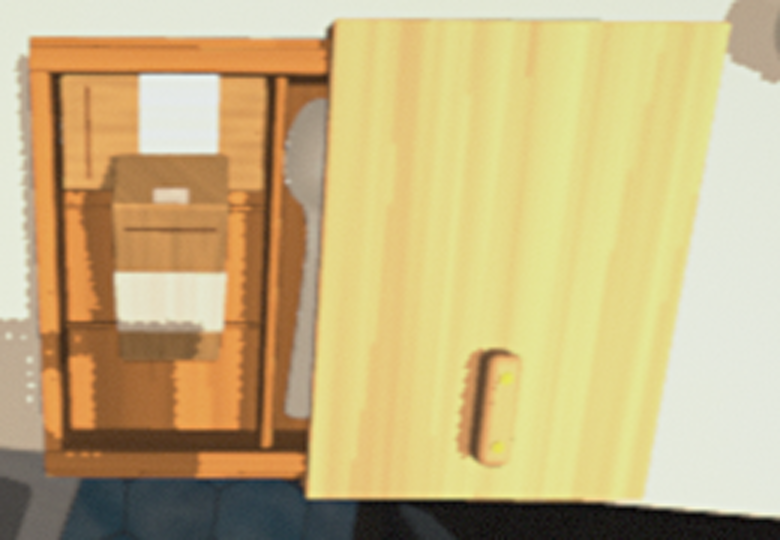

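```bash
cat >> h.py <<'E'
def askpts(p):
    # chest-frame: x,y of centre, z, yaw about z (deg), pitch
    x,y,z,a,th=p; M=rz(CY+a)@R.from_euler('y',-th,degrees=True).as_matrix(); o=ch2w([x,y,z]);d={}
    for n,sx,sy in(("bl",1,1),("br",1,-1),("fr",-1,-1),("fl",-1,1)):
        d[n]=o+M@np.array([39*sx,21*sy,17]);d[n+"b"]=o+M@np.array([39*sx,21*sy,-17])
    return d
E
python3 - <<'E'
from h import *
import pickle
import h
W=pickle.load(open("w1.pkl","rb"));T=camera_model("top");S=camera_model("scene")
t=lambda n,u,v:(T,n,380+u/5.5-.4,125+v/5-.4)
s=lambda n,u,v:(S,n,350+u/5-.4,230+v/5-.4)
c=lambda n,u,v:(W,n,260+u/4-.4,50+v/3.4-.4)
d=lambda n,u,v:(W,n,260+u/3-.4,50+v/3-.4)
obs=[t("bl",78,232),t("fl",203,538),t("Lbl",297,148),t("Lbr",570,52),t("Lfr",710,375),t("Lfl",428,475),t("Pul",557,345),
 s("bl",220,40),s("fl",48,285),s("flb",48,318),s("Lbl",430,122),s("Lbr",715,262),s("Lfr",555,588),s("Lfl",258,408),s("Pul",457,398)]
w=[c("bl",40,43),c("ibl",72,83),c("fl",62,540),d("Lbl",332,20),d("Lbr",728,22),d("Lfr",645,500),d("Lfl",308,498),d("Pul",502,408)]
def cp(p):
    D=chestpts(p); D["ibl"]=np.array([p[0],p[1],0])+rz(p[2])@np.array([75,63.5,43]); return D
for o in (w,w+obs):
    p,r=fit(o,[538,-194,20,111],cp); print(p.round(1),r[:8].round(1).tolist())
p,_=fit(w,[538,-194,20,111],cp);h.CH=np.array([p[0],p[1],0]);h.CY=p[2]
a=[c("bl",150,230),c("br",303,230),c("fr",292,409),c("fl",160,405),c("blb",153,177),c("brb",304,177)]
q,r=fit(a,[0,20,42,0,34],askpts);print(q.round(1),r.round(1).tolist())
s_=[s("fl",160,245),s("fr",240,288),]
# known z/pitch
for fz in (42,):
  f=lambda p:askpts([p[0],p[1],fz,p[2],34]); q,r=fit(a,[0,20,0],f);print(q.round(1),r.round(1).tolist())
# inner features: partition top left edge / carton back
for n,u,v,z in(("back carton front-left top",85,214,40),("bc front right",355,216,40),("bc back right",357,85,40),("partition left edge top back",368,88,36),("part left front",350,505,36),("div12 left",92,366,14),("div12 right",345,366,14),("div23 L",85,232,14)):
    P=ray_z(W,(260+u/4-.4,50+v/3.4-.4),z);print(n,(rz(-h.CY)@(P-h.CH)).round(1))
E
```

```text
[ 539.2 -193.4   20.1  110.4] [[-0.2, 2.7], [-0.2, -0.3], [0.5, -0.9], [-0.1, -1.1], [1.2, -1.2], [-0.2, 0.4], [-0.6, 0.7], [-0.1, 1.7]]
[ 539.  -193.5   20.1  110.7] [[-0.1, 2.8], [-0.1, -0.1], [0.5, -0.8], [0.3, -0.8], [1.5, -0.8], [-0.1, 0.7], [-0.5, 0.9], [0.1, 2.0]]
[ 4.1 19.7 29.7 -0.3 31.4] [[0.1, -0.0], [0.1, 0.4], [-0.4, -0.1], [0.4, 0.8], [0.9, -0.6], [-1.2, -0.3]]
[ 5.6 19.6 -0.4] [[-0.7, 0.4], [1.0, 0.8], [0.0, 0.2], [-0.1, 1.0], [0.2, -2.2], [-0.3, -1.7]]
back carton front-left top [33.3 61.5 40. ]
bc front right [ 32.9 -18.   40. ]
bc back right [ 74.8 -17.1  40. ]
partition left edge top back [ 74.3 -20.6  36. ]
part left front [-73.1 -20.6  36. ]
div12 left [-23.6  64.4  14. ]
div12 right [-23.3 -19.4  14. ]
div23 L [26.7 65.  14. ]
```

```bash
cat >> h.py <<'E'
def ik5(pos,Rt,Lt,a1=-79.8,L1=549.,L2=673.):
    h0=79+Lt; w=np.asarray(pos)-Lt*Rt[:,0]; r=np.hypot(w[0],w[1])-a1; z=w[2]-h0; j1=np.arctan2(w[1],w[0])
    D2=r*r+z*z; c3=(D2-L1**2-L2**2)/(2*L1*L2); j3=np.arccos(c3); 
    g=np.arctan2(r,z); j2=g-np.arctan2(L2*np.sin(j3),L1+L2*np.cos(j3)); f=j2+j3
    fd=np.array([np.sin(f)*np.cos(j1),np.sin(f)*np.sin(j1),np.cos(f)])
    return np.degrees([j1,j2,j3,f,np.arccos(fd@Rt[:,0])]).round(1)
E
sed -i 's/^CH=.*/CH=np.array([539.1,-193.5,0.]);CY=20.1/' h.py
python3 - <<'E'
from h import *
for Lt in (200,300,400):
  print(Lt,ik5([488,-193,240],Rdown(-70),Lt),[ik5(ch2w([-1.8,19.7,72.8+k*.829])-rz(CY)@[k*.559,0,0],Rdown(-70.3,t),Lt)[1:] for t in (34,30,25) for k in (0,60)])
E
```

```text
200 [-21.6   5.5 119.4 124.9  55.1] [array([ 19.2, 126.9, 146.1,  25.4]), array([ 12.1, 129.5, 141.6,  28.9]), array([ 19. , 126.1, 145.1,  24.3]), array([ 12. , 128.6, 140.6,  28.3]), array([ 19. , 124.9, 143.9,  24.3]), array([ 12.1, 127.5, 139.5,  28.7])]
300 [-21.6   5.5 119.4 124.9  55.1] [array([ 18.5, 130.7, 149.2,  27.1]), array([ 11.2, 133.1, 144.3,  30.8]), array([ 18. , 129.6, 147.6,  25.3]), array([ 10.8, 132. , 142.8,  29.5]), array([ 17.8, 128.1, 145.9,  24.5]), array([ 10.7, 130.5, 141.1,  29.2])]
400 [-21.6   5.5 119.4 124.9  55.1] [array([ 18.4, 133.9, 152.2,  29.3]), array([ 10.8, 136.1, 147. ,  33.1]), array([ 17.4, 132.7, 150.1,  26.7]), array([  9.9, 135. , 144.9,  31.1]), array([ 16.8, 130.9, 147.7,  25. ]), array([  9.5, 133.2, 142.7,  29.9])]
```

```bash
cat >> h.py <<'E'
def j4of(pos,Rt,Lt,a1=-79.8,L1=549.,L2=673.):
    q=np.radians(ik5(pos,Rt,Lt)); f=q[3]; r=np.array([np.cos(q[0]),np.sin(q[0]),0]);z=np.array([0,0,1.])
    fd=np.sin(f)*r+np.cos(f)*z; n0=np.cos(f)*r-np.sin(f)*z; n=Rt[:,0]-(Rt[:,0]@fd)*fd
    return np.degrees(np.arctan2(np.cross(n0,n)@fd,n0@n)).round(0)
E
python3 - <<'E'
from h import *
for t in (34,25,17,8,0,-17,-34):
  print(t,[ (j4of(ch2w([-1.8,19.7,z]),Rdown(-70.3,t),300),ik5(ch2w([-1.8,19.7,z]),Rdown(-70.3,t),300)[4]) for z in (73,120,180)])
print("flat place, jaw 20, tilt about jaw")
for t in (34,17,0,-17,-34):
  print(t,[ (j4of(ch2w([0,20,z]),Rdown(20,t),300),ik5(ch2w([0,20,z]),Rdown(20,t),300)[4]) for z in (73,120,180)],Rdown(20,t)[:,0])
s,Rc=tool()
E
```

```text
34 [(np.float64(74.0), np.float64(27.1)), (np.float64(65.0), np.float64(28.9)), (np.float64(55.0), np.float64(32.3))]
25 [(np.float64(49.0), np.float64(24.5)), (np.float64(42.0), np.float64(28.0)), (np.float64(35.0), np.float64(33.0))]
17 [(np.float64(27.0), np.float64(26.8)), (np.float64(23.0), np.float64(31.0)), (np.float64(20.0), np.float64(36.7))]
8 [(np.float64(10.0), np.float64(33.0)), (np.float64(9.0), np.float64(37.4)), (np.float64(8.0), np.float64(43.1))]
0 [(np.float64(-0.0), np.float64(40.1)), (np.float64(-0.0), np.float64(44.3)), (np.float64(-0.0), np.float64(49.9))]
-17 [(np.float64(-11.0), np.float64(56.7)), (np.float64(-11.0), np.float64(60.4)), (np.float64(-10.0), np.float64(65.3))]
-34 [(np.float64(-17.0), np.float64(73.3)), (np.float64(-16.0), np.float64(76.5)), (np.float64(-16.0), np.float64(80.8))]
flat place, jaw 20, tilt about jaw
34 [(np.float64(23.0), np.float64(69.8)), (np.float64(22.0), np.float64(73.0)), (np.float64(22.0), np.float64(77.2))] [-0.19125524  0.52546944 -0.82903757]
17 [(np.float64(15.0), np.float64(54.3)), (np.float64(14.0), np.float64(58.1)), (np.float64(14.0), np.float64(63.0))] [-0.09999701  0.27473953 -0.95630476]
0 [(np.float64(0.0), np.float64(40.1)), (np.float64(0.0), np.float64(44.4)), (np.float64(0.0), np.float64(49.9))] [ 0.  0. -1.]
-17 [(np.float64(-29.0), np.float64(31.6)), (np.float64(-26.0), np.float64(35.7)), (np.float64(-23.0), np.float64(41.1))] [ 0.09999701 -0.27473953 -0.95630476]
-34 [(np.float64(-63.0), np.float64(35.5)), (np.float64(-58.0), np.float64(37.9)), (np.float64(-51.0), np.float64(41.5))] [ 0.19125524 -0.52546944 -0.82903757]
```

```bash
python3 - <<'E'
from h import *
st();go(ch2w([-40.9,19.7,150]),Rdown(-70.3,34))
E
```

```text
t 2.4 pos [ 488.2 -193.4  239.9] x [ 0. -0. -1.] z [ 0.348 -0.938  0.   ] j [-24.2   5.8 119.5   0.   54.7  45.5] F [-0.   0.6 -0.3] w 1.004
row [3.6, 0.28, -0.09] [0.13, -0.04, 6.8] dist 90 ang 34 minrows 4
```

```bash
python3 -m jog '[3.6,0.28,-0.09,0.13,0,6.8,85, 3.6,0.28,-0.09,0.13,0,6.8,85, 3.6,0.28,-0.09,0.13,0,6.8,85, 3.6,0.28,-0.09,0.13,0,6.8,85, 3.6,0.28,-0.09,0.13,0,6.8,85, 3.6,0.28,-0.09,0.13,0,6.8,85, 3.6,0.28,-0.09,0.13,0,6.8,85]'
python3 - <<'E'
from h import *
import cv2,pickle
st();go(ch2w([-40.9,19.7,130.8]),Rdown(-70.3,34));go(ch2w([-1.8,19.7,72.8]),Rdown(-70.3,34))
m=camera_model("wrist");im=capture("wrist")[:,:,::-1];cv2.imwrite("pics/w2.png",im);pickle.dump(m,open("w2.pkl","wb"))
E
```

```text
time: 3.1
eef_pos: [493.5, -189.3, 149.5]
eef_rot: [90.4, 56.0, 20.0]
force: [0.5, 0.6, -0.6]
gripper_width: 0.668
t 3.1 pos [ 493.5 -189.3  149.5] x [ 0.525  0.191 -0.829] z [ 0.336 -0.942 -0.004] j [-35.9  10.9 132.1  61.8  31.7 -18.2] F [ 0.5  0.6 -0.6] w 0.668
row [0.63, -0.4, -0.0] [-0.03, -0.03, 0.0] dist 19 ang 0 minrows 1
row [3.43, -0.4, -0.0] [-0.03, -0.03, 0.0] dist 86 ang 0 minrows 2
```

View pics/w2.png

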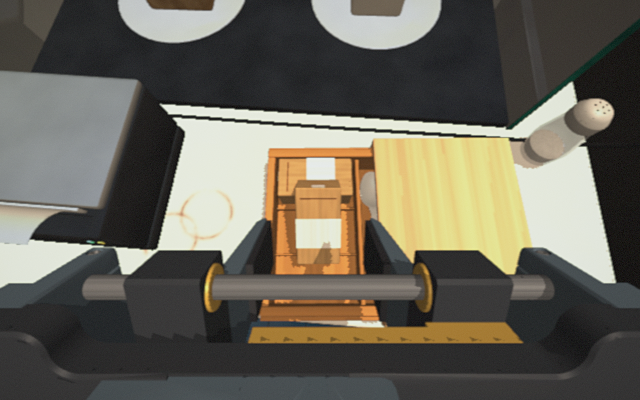

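```bash
python3 - <<'E'
from h import *
import cv2,pickle
m=pickle.load(open("w2.pkl","rb"));im=cv2.imread("pics/w2.png")
D=askpts([4.5,19.7,42,-.4,34])
big=cv2.resize(im[130:330,230:400],None,fx=4,fy=3,interpolation=2)
for n,P in D.items():
    u,v=proj(m,P)[0];print(n,round(u,1),round(v,1));cv2.circle(big,(int((u-230+.4)*4),int((v-130+.4)*3)),3,(0,0,255) if 'b'!=n[-1] or len(n)<3 else (255,0,0),-1)
for P in ([84,72,43],[75,63.5,43],[-84,72,43],[-73,-22,36],[75,-22,36],[-24.2,64,14],[-24.2,-22,14]):
    u,v=proj(m,ch2w(P))[0];cv2.circle(big,(int((u-230+.4)*4),int((v-130+.4)*3)),3,(0,255,0),-1)
cv2.imwrite("pics/w2c.png",big)
E
```

```text
bl 294.1 188.1
blb 296.9 179.3
br 340.9 188.0
brb 338.4 179.2
fr 339.2 264.9
frb 337.0 248.5
fl 296.4 264.9
flb 298.7 248.6
```

View pics/w2c.png

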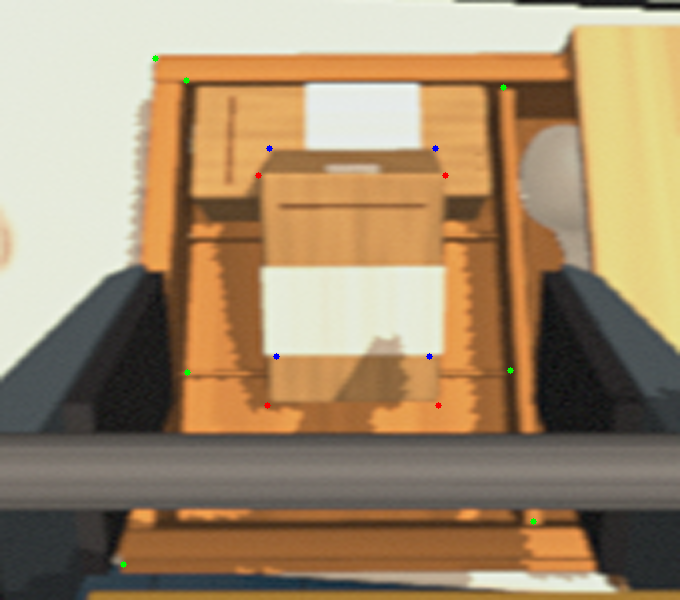

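```bash
python3 -m jog '[1.5,-0.4,0,0,0,0,85, 2.5,-0.4,0,0,0,0,85, 3.43,-0.4,0,0,0,0,85, 3.43,-0.4,0,0,0,0,85, 3.43,-0.4,0,0,0,0,85]'
python3 - <<'E'
from h import *
st();print((rz(-CY)@(read_state()['eef_pos']-CH)).round(1))
E
```

```text
time: 3.65
eef_pos: [531.6, -175.9, 73.4]
eef_rot: [90.4, 56.0, 20.1]
force: [0.1, -0.1, 0.8]
gripper_width: 0.662
t 3.65 pos [ 531.6 -175.9   73.4] x [ 0.525  0.192 -0.829] z [ 0.338 -0.941 -0.004] j [-31.8  22.5 129.2  78.6  26.6 -33.4] F [ 0.1 -0.1  0.8] w 0.662
[-1.  19.1 73.4]
```

```bash
python3 -m jog '[0,0,0,0,0,0,255, 0,0,0,0,0,0,255, 0,0,0,0,0,0,255, 0,0,0,0,0,0,255, 0,0,0,0,0,0,255]'
python3 - <<'E'
from h import *
import cv2
st();cv2.imwrite("pics/w3.png",capture("wrist")[:,:,::-1])
E
```

```text
time: 4.15
eef_pos: [531.6, -176.7, 73.8]
eef_rot: [90.3, 55.9, 19.9]
force: [-5.0, -0.3, 11.0]
gripper_width: 0.458
t 4.15 pos [ 531.6 -176.7   73.8] x [ 0.527  0.19  -0.829] z [ 0.336 -0.942 -0.003] j [-31.9  22.5 129.2  78.7  26.6 -33.6] F [-5.  -0.3 11. ] w 0.458
```

View pics/w3.png

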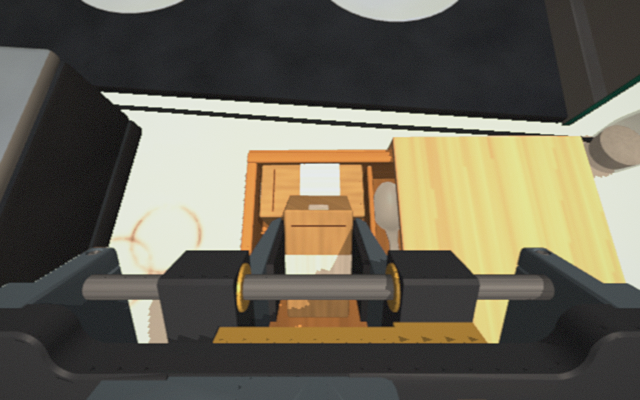

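```bash
python3 -m jog '[-1.0,0.67,0,0,0,0,255, -2.3,1.55,0,0,0,0,255, -3.65,2.46,0,0,0,0,255, -3.65,2.46,0,0,0,0,255]'
python3 - <<'E'
from h import *
st();go(ch2w([-12,21,160]),Rdown(20.1))
E
```

```text
time: 4.6
eef_pos: [533.4, -178.2, 188.4]
eef_rot: [89.7, 55.7, 19.4]
force: [0.4, 1.2, -1.1]
gripper_width: 0.457
t 4.6 pos [ 533.4 -178.2  188.4] x [ 0.531  0.187 -0.827] z [ 0.336 -0.942  0.003] j [-31.9   8.7 128.7  55.7  32.1  -7.3] F [ 0.4  1.2 -1.1] w 0.457
row [0.67, -1.03, -0.19] [-17.5, 5.42, -5.33] dist 31 ang 95 minrows 12
```

```bash
python3 -m jog '[0.67,-1.03,-0.19,-17.5,5.42,-5.33,255, 0.67,-1.03,-0.19,-17.5,5.42,-5.33,255, 0.67,-1.03,-0.19,-17.5,5.42,-5.33,255, 0.67,-1.03,-0.19,-17.5,5.42,-5.33,255, 0.67,-1.03,-0.19,-17.5,5.42,-5.33,255, 0.67,-1.03,-0.19,-17.5,5.42,-5.33,255, 0.67,-1.03,-0.19,-17.5,5.42,-5.33,255, 0.67,-1.03,-0.19,-17.5,5.42,-5.33,255, 0.67,-1.03,-0.19,-17.5,5.42,-5.33,255, 0.67,-1.03,-0.19,-17.5,5.42,-5.33,255, 0.67,-1.03,-0.19,-17.5,5.42,-5.33,255, 0.67,-1.03,-0.19,-17.5,5.42,-5.33,255]'
python3 - <<'E'
from h import *
import cv2,pickle
st();go(ch2w([1,21,160]),Rdown(20.1))
m=camera_model("wrist");im=capture("wrist")[:,:,::-1];cv2.imwrite("pics/w4.png",im);pickle.dump(m,open("w4.pkl","wb"))
cv2.imwrite("pics/s4.png",cv2.resize(capture("scene")[180:340,320:520,::-1],None,fx=4,fy=3.7,interpolation=2))
E
```

```text
time: 5.8
eef_pos: [518.5, -175.6, 154.2]
eef_rot: [134.7, 89.5, 155.1]
force: [0.1, -0.2, -1.3]
gripper_width: 0.458
t 5.8 pos [ 518.5 -175.6  154.2] x [-0.008  0.004 -1.   ] z [ 0.937  0.349 -0.006] j [-21.2  15.3 119.    0.   46.2 -41.6] F [ 0.1 -0.2 -1.3] w 0.458
row [-0.23, -0.12, 0.56] [0.06, -0.07, -0.07] dist 16 ang 1 minrows 1
```

View pics/w4.png

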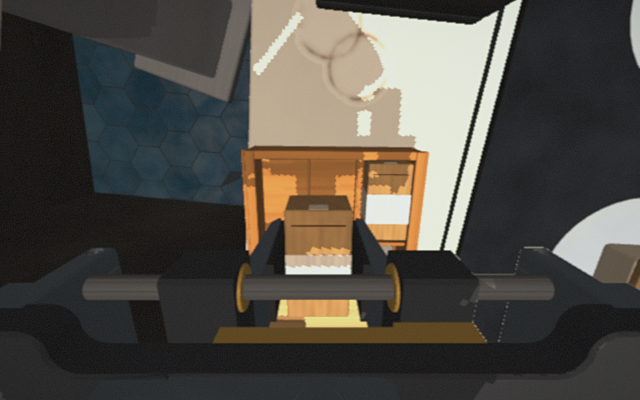

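View pics/s4.png

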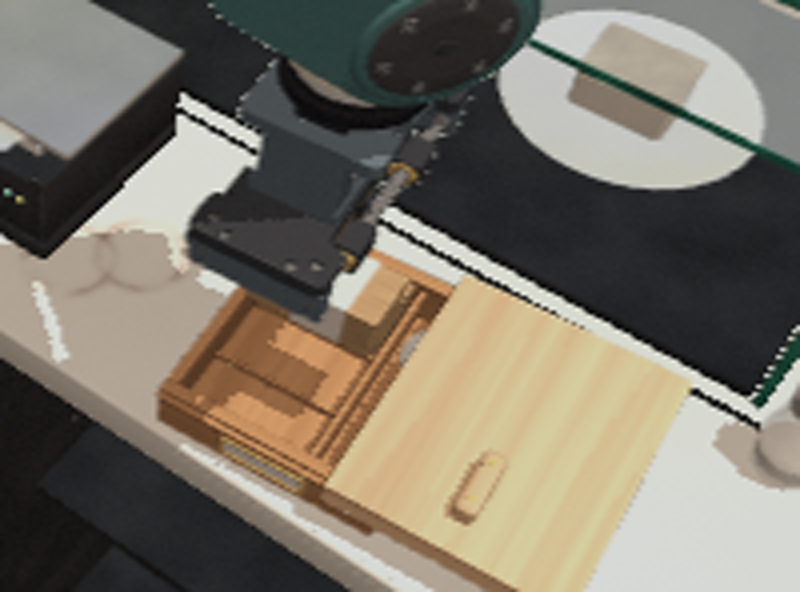

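```bash
python3 - <<'E'
import cv2
im=cv2.imread("pics/w4.png")
cv2.imwrite("pics/w4c.png",cv2.resize(im[140:340,230:440],None,fx=3.8,fy=3,interpolation=2))
E
```

```text
(no output)
```

View pics/w4c.png

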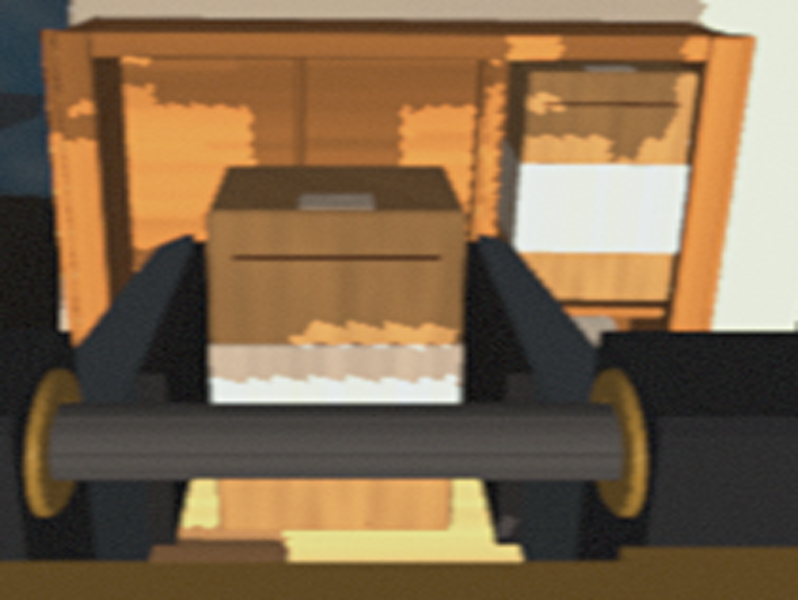

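```bash
cat >> h.py <<'E'
def handfit(m,obs,pos,Rt):
    def f(p):
        xc,yc,zc,pit,yaw=p; M=Rt@R.from_rotvec([0,0,pit],degrees=True).as_matrix()@R.from_rotvec([yaw,0,0],degrees=True).as_matrix()
        o=np.asarray(pos)+Rt@np.array([xc,yc,zc]); d={}
        for n,sy,sz in(("hl",1,-1),("hr",1,1),("ll",-1,-1),("lr",-1,1)):
            d[n]=o+M@np.array([-17,39*sy,21*sz]);d[n+"b"]=o+M@np.array([17,39*sy,21*sz])
        return d
    return fit([(m,)+o for o in obs],[29,-12,0,0,0],f)
E
python3 - <<'E'
from h import *
import pickle
m=pickle.load(open("w4.pkl","rb"));s,Rc=tool()
c=lambda n,u,v:(n,230+u/3.8-.4,140+v/3-.4)
obs=[c("hl",208,211),c("hr",463,211),c("hlb",228,168),c("hrb",448,168),c("ll",218,530),c("lr",452,530)]
p,r=handfit(m,obs,s['eef_pos'],Rc);print(p.round(1),r.round(1).tolist())
c=lambda n,u,v:(m,n,230+u/3.8-.4,140+v/3-.4)
for n,u,v,P in(("fl",42,33,[-84,72,43]),("bl",755,38,[84,72,43]),("ibl",703,65,[75,63.5,43]),("ifl",92,58,[-75,63.5,43]),("d12",303,60,[-25.25,64,14]),("d23",478,60,[25.25,64,14]),("backcart fl",527,68,[32,60,40]),("bc br",690,68,[75,60,40])):
    uv=c(n,u,v)[2:];q=ray_z(m,uv,P[2]);print(n,(rz(-CY)@(q-CH)).round(1),P)
E
```

```text
[ 35.2 -14.3  -0.   -1.6  -0.3] [[-0.1, -0.1], [0.4, 0.1], [0.1, -0.2], [-0.8, -0.1], [0.7, 0.0], [-0.5, 0.3]]
fl [-85.   73.4  43. ] [-84, 72, 43]
bl [85.9 72.9 43. ] [84, 72, 43]
ibl [74.3 64.6 43. ] [75, 63.5, 43]
ifl [-73.4  65.8  43. ] [-75, 63.5, 43]
d12 [-23.4  60.9  14. ] [-25.25, 64, 14]
d23 [23.6 61.1 14. ] [25.25, 64, 14]
backcart fl [32.4 62.9 40. ] [32, 60, 40]
bc br [72.3 63.1 40. ] [75, 60, 40]
```

```bash
python3 - <<'E'
from h import *
go(ch2w([0,36.5,100]),Rdown(20.1));go(ch2w([0,36.5,68]),Rdown(20.1))
E
```

```text
row [2.18, 0.49, 0.54] [-0.02, -0.05, -0.09] dist 57 ang 0 minrows 2
row [3.46, 0.49, 0.55] [-0.02, -0.05, -0.09] dist 88 ang 0 minrows 2
```

```bash
python3 -m jog '[1.0,0.49,0.55,0,-0.05,-0.09,255, 2.18,0.49,0.55,0,-0.05,-0.09,255, 2.18,0.49,0.55,0,-0.05,-0.09,255, 2.7,0.49,0.55,0,-0.05,-0.09,255, 2.9,0.49,0.55,0,-0.05,-0.09,255, 2.9,0.49,0.55,0,-0.05,-0.09,255]'
python3 - <<'E'
from h import *
import cv2
st();print((rz(-CY)@(read_state()['eef_pos']-CH)).round(1));go(ch2w([0,36.5,68]),Rdown(20.1))
im=capture("wrist")[:,:,::-1];cv2.imwrite("pics/w5.png",cv2.resize(im[140:340,170:470],None,fx=2.6,fy=2.6,interpolation=2))
E
```

```text
time: 6.5
eef_pos: [526.7, -160.0, 82.3]
eef_rot: [-105.8, 89.9, -85.6]
force: [-1.1, -1.1, -2.4]
gripper_width: 0.458
t 6.5 pos [ 526.7 -160.    82.3] x [ 0.    -0.002 -1.   ] z [ 0.939  0.344 -0.   ] j [-19.3  22.4 119.5  -0.2  38.  -39.3] F [-1.1 -1.1 -2.4] w 0.458
[-0.2 35.7 82.3]
row [0.57, 0.03, 0.01] [0.0, -0.01, 0.02] dist 14 ang 0 minrows 1
```

View pics/w5.png

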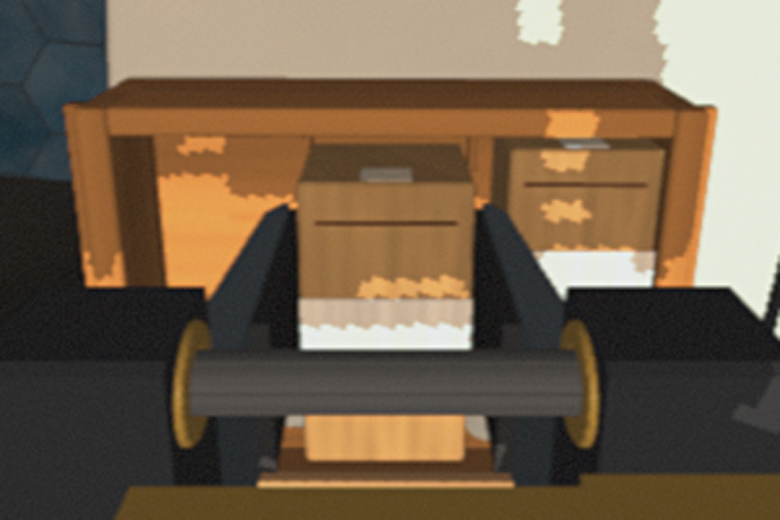

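```bash
python3 -m jog '[0.3,0.02,0,0,0,0,255, 0.57,0.02,0,0,0,0,255, 0.57,0.02,0,0,0,0,255]'
python3 - <<'E'
from h import *
import cv2
st();print((rz(-CY)@(read_state()['eef_pos']-CH)).round(1))
im=capture("wrist")[:,:,::-1];cv2.imwrite("pics/w6.png",cv2.resize(im[140:340,170:470],None,fx=2.6,fy=2.6,interpolation=2))
cv2.imwrite("pics/s6.png",cv2.resize(capture("scene")[200:340,340:500,::-1],None,fx=4,fy=4,interpolation=2))
E
```

```text
time: 6.85
eef_pos: [526.2, -159.1, 67.3]
eef_rot: [-135.2, 89.9, -115.0]
force: [-0.7, 0.9, -0.8]
gripper_width: 0.456
t 6.85 pos [ 526.2 -159.1   67.3] x [-0.001 -0.002 -1.   ] z [ 0.939  0.345 -0.001] j [-19.2  24.  119.6  -0.2  36.5 -39.2] F [-0.7  0.9 -0.8] w 0.456
[-0.3 36.7 67.3]
```

View pics/w6.png

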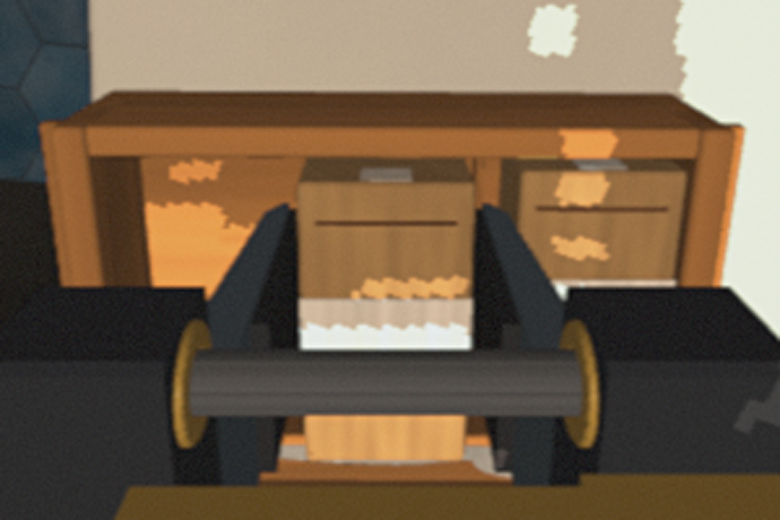

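View pics/s6.png

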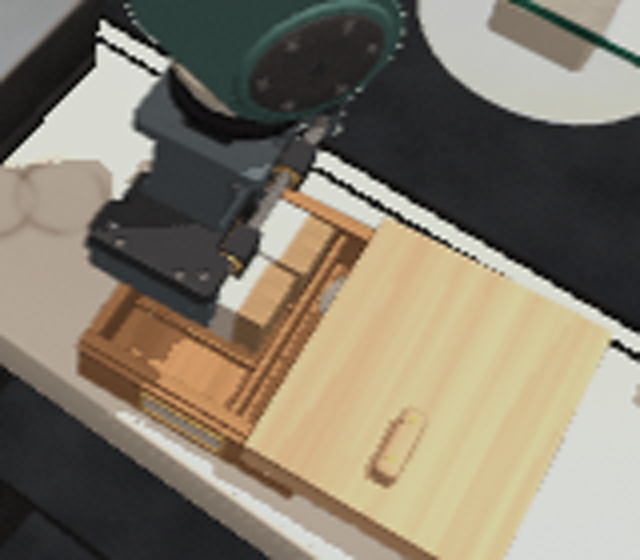

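```bash
python3 -m jog '[0,0,0,0,0,0,85, 0,0,0,0,0,0,85, 0,0,0,0,0,0,85, 0,0,0,0,0,0,85]'
python3 - <<'E'
from h import *
import cv2
st()
im=capture("wrist")[:,:,::-1];cv2.imwrite("pics/w7.png",cv2.resize(im[140:340,170:470],None,fx=2.6,fy=2.6,interpolation=2))
E
```

```text
time: 7.35
eef_pos: [526.8, -159.4, 68.3]
eef_rot: [-94.7, 89.9, -74.5]
force: [-0.4, 0.2, 0.5]
gripper_width: 0.664
t 7.35 pos [ 526.8 -159.4   68.3] x [ 0.001 -0.002 -1.   ] z [ 0.939  0.345 -0.   ] j [-19.2  23.9 119.5  -0.2  36.5 -39.2] F [-0.4  0.2  0.5] w 0.664
```

View pics/w7.png

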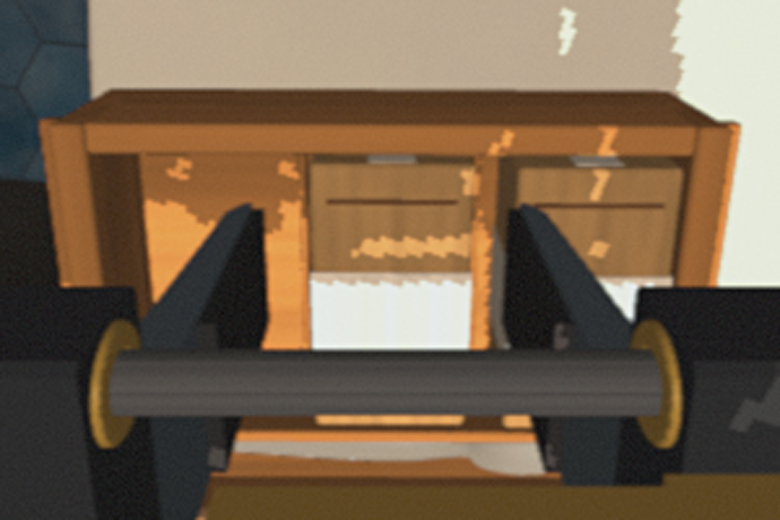

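```bash
python3 - <<'E'
from h import *
go(ch2w([0,22,76]),Rdown(20.1));go(ch2w([0,22,64]),Rdown(20.1))
E
python3 -m jog '[-0.4,0,0,0,0,0,255, -0.4,-0.3,0,0,0,0,255, -0.4,-0.6,0,0,0,0,255, -0.4,-0.6,0,0,0,0,255, -0.4,-0.6,0,0,0,0,255, -0.2,-0.6,0,0,0,0,255, 0,-0.6,0,0,0,0,255, 0.1,-0.6,0,0,0,0,255, 0.15,-0.6,0,0,0,0,255]'
python3 - <<'E'
from h import *
st()
E
```

```text
row [-0.31, -0.57, -0.0] [0.01, -0.0, 0.02] dist 16 ang 0 minrows 1
row [0.17, -0.57, -0.0] [0.01, -0.0, 0.02] dist 15 ang 0 minrows 1
time: 8.3
eef_pos: [532.0, -173.2, 65.2]
eef_rot: [-127.5, 89.9, -107.3]
force: [-13.5, 9.1, 48.2]
gripper_width: 0.003
t 8.3 pos [ 532.  -173.2   65.2] x [-0.    -0.001 -1.   ] z [ 0.939  0.345 -0.001] j [-2.040e+01  2.480e+01  1.185e+02 -1.000e-01  3.670e+01 -4.040e+01] F [-13.5   9.1  48.2] w 0.003
```

```bash
python3 -m jog '[-0.5,0,0,0,0,0,0, -2,0,0,0,0,0,0, -4,0.5,0,0,0,0,0, -5.5,0.5,0,0,0,0,0, -5.5,0.5,0,0,0,0,0]'
python3 - <<'E'
from h import *
import cv2
st()
im=capture("wrist")[:,:,::-1];cv2.imwrite("pics/w8.png",cv2.resize(im[90:340,170:470],None,fx=2.4,fy=2.4,interpolation=2))
cv2.imwrite("pics/s8.png",cv2.resize(capture("scene")[220:340,340:500,::-1],None,fx=4,fy=4,interpolation=2))
SP=np.array([463.7,344.9,0])
print(cv2.__version__);go([463.7,344.9,200],Rdown(97-180));go([463.7,344.9,200],Rdown(97))
E
```

```text
time: 8.8
eef_pos: [529.8, -161.9, 206.9]
eef_rot: [-51.9, 89.5, -31.7]
force: [0.2, -0.6, -1.0]
gripper_width: 0.413
t 8.8 pos [ 529.8 -161.9  206.9] x [ 0.007 -0.005 -1.   ] z [0.939 0.345 0.005] j [-1.940e+01  1.090e+01  1.176e+02 -1.000e-01  5.100e+01 -3.950e+01] F [ 0.2 -0.6 -1. ] w 0.413
4.12.0
row [0.04, 19.89, 4.58] [20.63, 0.04, 0.02] dist 510 ang 103 minrows 13
row [0.04, 19.89, 4.58] [-15.37, -0.02, 0.04] dist 510 ang 77 minrows 11
```

View pics/w8.png

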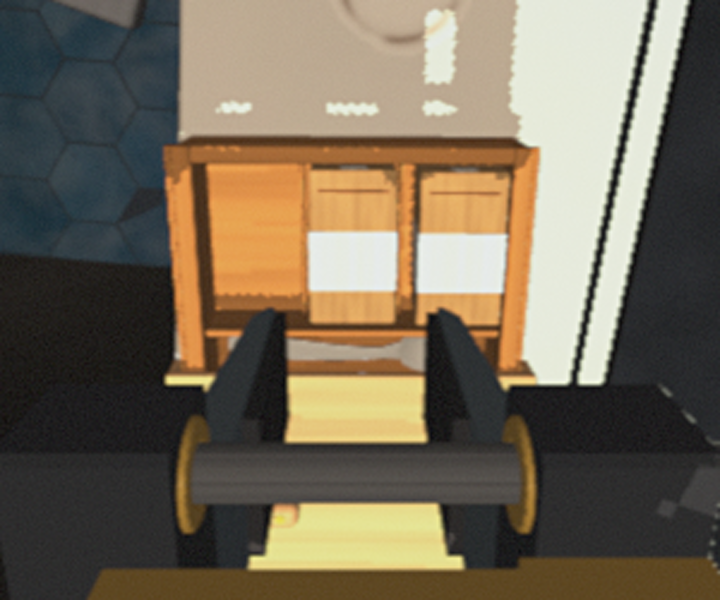

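View pics/s8.png

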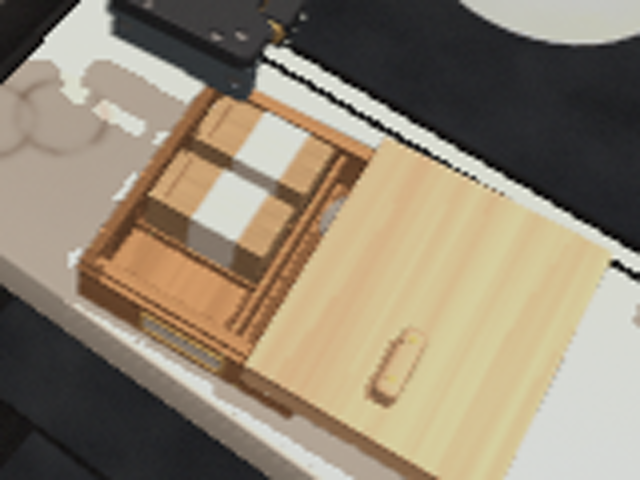

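```bash
python3 - <<'E'
from h import *
T=camera_model("top")
for uv in ((265,178),(320,165),(400,147),(520,112)): print(uv,ray_z(T,uv,0).round(0))
for uv in ((298,180),(360,168),(305,240)): print("printer",uv,ray_z(T,uv,80).round(0))
go([440,90,220],Rdown(-25));go([463.7,344.9,200],Rdown(-83.5))
E
```

```text
(265, 178) [583. 244.   0.]
(320, 165) [618.  95.   0.]
(400, 147) [ 667. -125.    0.]
(520, 112) [ 765. -464.    0.]
printer (298, 180) [567. 152.  80.]
printer (360, 168) [596.  -4.  80.]
printer (305, 240) [417. 136.  80.]
row [-0.74, 10.65, 0.17] [9.03, 0.02, 0.03] dist 267 ang 45 minrows 6
row [0.04, 19.89, 4.58] [20.73, 0.04, 0.02] dist 510 ang 104 minrows 13
```

```bash
python3 - <<'E'
from h import *
go([415,350,190],Rdown(-83.5))
E
python3 -m jog '[-0.5,10.6,0.2,9,0,0,0, -0.7,10.6,0.2,9,0,0,0, -0.7,10.6,0.2,9,0,0,0, -0.7,10.6,0.2,9,0,0,0, -0.7,10.6,0.2,9,0,0,0, 0,19.5,2.7,20.7,0,0,0, 0,19.5,2.7,20.7,0,0,0, 0,19.5,2.7,20.7,0,0,0, 0,19.5,2.7,20.7,0,0,0, 0,19.5,2.7,20.7,0,0,0, 0,19.5,2.7,20.7,0,0,0, 0,19.5,2.7,20.7,0,0,0]'
python3 - <<'E'
from h import *
st();go([415,350,190],Rdown(-83.5))
E
```

```text
row [0.43, 20.76, 2.82] [20.73, 0.04, 0.02] dist 524 ang 104 minrows 13
time: 10.1
eef_pos: [421.5, 322.8, 198.8]
eef_rot: [-45.3, 89.8, -118.8]
force: [0.1, -0.7, -0.3]
gripper_width: 1.002
t 10.1 pos [421.5 322.8 198.8] x [-0.002 -0.003 -1.   ] z [ 0.284 -0.959  0.002] j [ 3.500e+01  9.800e+00  1.200e+02 -1.000e-01  5.040e+01  1.085e+02] F [ 0.1 -0.7 -0.3] w 1.002
row [0.35, 0.06, -1.12] [2.0, 0.03, 0.03] dist 29 ang 10 minrows 2
```

```bash
python3 -m jog '[0.35,0.06,-1.12,2,0,0,0, 0.35,0.06,-1.12,2,0,0,0, 0.35,0.06,-1.12,2,0,0,0]'
python3 - <<'E'
from h import *
import cv2,pickle
st()
m=camera_model("wrist");im=capture("wrist")[:,:,::-1];pickle.dump(m,open("w9.pkl","wb"));cv2.imwrite("pics/w9.png",im)
cv2.imwrite("pics/w9c.png",cv2.resize(im[100:300,210:430],None,fx=3.6,fy=3,interpolation=2))
E
```

```text
time: 10.4
eef_pos: [415.4, 346.3, 190.4]
eef_rot: [-33.4, 89.7, -116.6]
force: [0.4, -0.5, -0.3]
gripper_width: 0.998
t 10.4 pos [415.4 346.3 190.4] x [-0.002 -0.004 -1.   ] z [ 0.118 -0.993  0.004] j [ 3.740e+01  1.140e+01  1.191e+02 -1.000e-01  4.970e+01  1.207e+02] F [ 0.4 -0.5 -0.3] w 0.998
```

View pics/w9.png

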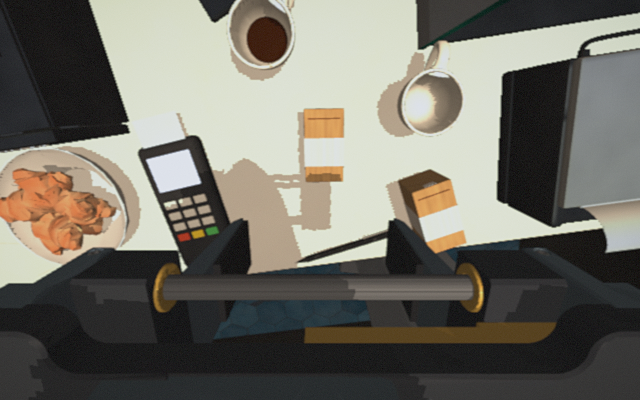

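View pics/w9c.png

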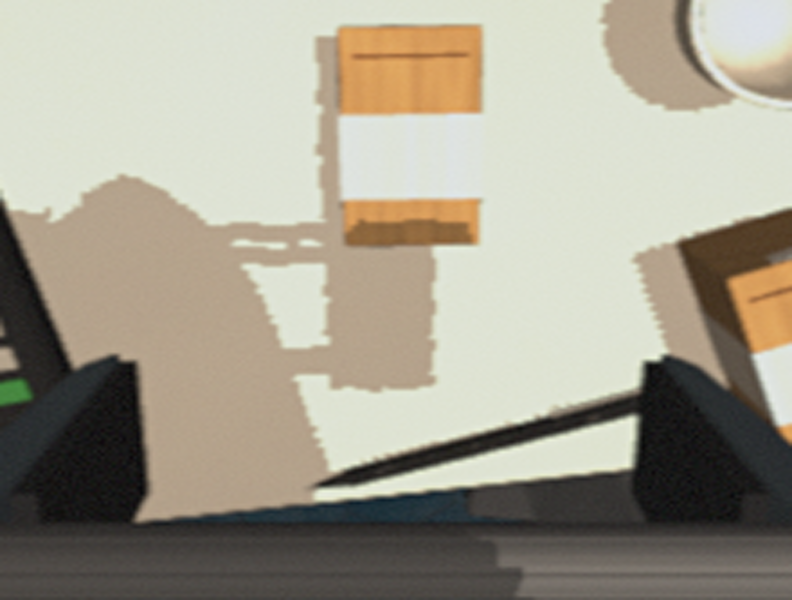

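```bash
python3 - <<'E'
from h import *
import pickle
m=pickle.load(open("w9.pkl","rb"))
c=lambda n,u,v:(m,n,210+u/3.6-.4,100+v/3-.4)
o=[c("bl",338,26),c("br",481,26),c("fr",479,243),c("fl",343,244)]
p,r=fit(o,[464,345,6.5],cartpts(34));print(p.round(1),r.round(1).tolist())
a=p[2]; Rt=Rdown(a-90)
go([p[0],p[1],110],Rt);go([p[0],p[1],49],Rt)
E
```

```text
[463.2 345.1   7.4] [[-0.6, -0.5], [0.7, -0.9], [0.1, 0.8], [-0.1, 0.9]]
row [3.23, 1.89, 0.25] [-0.11, 0.04, 0.02] dist 94 ang 1 minrows 2
row [5.67, 1.89, 0.24] [-0.11, 0.04, 0.02] dist 150 ang 1 minrows 3
```

```bash
python3 -m jog '[1.5,1.89,0.25,-0.11,0.04,0.02,40, 3.2,1.89,0.25,-0.11,0.04,0.02,60, 4.8,1.89,0.25,-0.11,0.04,0.02,60, 5.67,1.89,0.25,-0.11,0.04,0.02,60, 5.67,1.89,0.25,-0.11,0.04,0.02,60, 5.67,1.89,0.25,-0.11,0.04,0.02,60]'
python3 - <<'E'
from h import *
st();go([463.2,345.1,49],Rdown(7.4-90))
E
```

```text
time: 11.05
eef_pos: [464.2, 345.2, 50.7]
eef_rot: [128.5, 89.9, 45.8]
force: [0.3, 1.4, 0.5]
gripper_width: 0.764
t 11.05 pos [464.2 345.2  50.7] x [ 0.001  0.001 -1.   ] z [ 0.126 -0.992 -0.001] j [ 34.3  27.5 116.3   0.   36.1 117.1] F [0.3 1.4 0.5] w 0.764
row [0.07, -0.04, -0.0] [-0.03, -0.01, -0.02] dist 2 ang 0 minrows 1
```

```bash
python3 -m jog '[0.05,-0.04,0,0,0,0,255, 0.05,-0.04,0,0,0,0,255, 0.05,-0.04,0,0,0,0,255, 0.05,-0.04,0,0,0,0,255, 0.05,-0.04,0,0,0,0,255]'
python3 - <<'E'
from h import *
st();go([463,345,170],Rdown(-82.6))
E
```

```text
time: 11.55
eef_pos: [463.3, 345.8, 49.8]
eef_rot: [123.5, 89.8, 40.7]
force: [-2.4, -2.2, 8.6]
gripper_width: 0.458
t 11.55 pos [463.3 345.8  49.8] x [ 0.002  0.002 -1.   ] z [ 0.126 -0.992 -0.002] j [ 34.4  27.6 116.4   0.   35.9 117.2] F [-2.4 -2.2  8.6] w 0.458
row [-4.81, -0.0, 0.02] [-0.04, -0.02, -0.03] dist 120 ang 0 minrows 3
```

```bash
python3 - <<'E'
from h import *
go([430,100,225],Rdown(-25));go(ch2w([-40,30,160]),Rdown(20.1))
E
python3 -m jog '[-2,0,0,0,0,0,255, -4,0,0,0,0,0,255, -6,0,0,0,0,0,255, -6.5,-2,5,-5,0,0,255, -7,-2.5,9.5,-11,0,0,255, -7,-2.5,9.5,-11,0,0,255, -7,-2.5,9.5,-11,0,0,255, -7,-2.5,9.5,-11,0,0,255, -7,-2.5,9.5,-11,0,0,255]'
python3 - <<'E'
from h import *
st();go(ch2w([-50.5,25,160]),Rdown(20.1))
E
```

```text
row [-7.03, -2.54, 9.57] [-11.56, -0.0, -0.04] dist 304 ang 58 minrows 7
row [-4.45, -1.51, 20.96] [-20.58, 0.01, -0.04] dist 537 ang 103 minrows 12
time: 12.45
eef_pos: [429.7, 99.2, 224.1]
eef_rot: [65.3, 89.9, 31.3]
force: [0.2, 0.3, -1.2]
gripper_width: 0.458
t 12.45 pos [429.7  99.2 224.1] x [ 0.002  0.001 -1.   ] z [ 0.829 -0.559  0.001] j [ 9.90e+00 -1.40e+00  1.29e+02  1.00e-01  5.23e+01  4.39e+01] F [ 0.2  0.3 -1.2] w 0.458
row [2.55, -8.32, 8.17] [-10.82, 0.02, -0.02] dist 298 ang 54 minrows 7
```

```bash
python3 -m jog '[0,-8.3,8.2,-10.8,0,0,255, 0,-8.3,8.2,-10.8,0,0,255, 0,-8.3,8.2,-10.8,0,0,255, 0,-8.3,8.2,-10.8,0,0,255, 0,-8.3,8.2,-10.8,0,0,255, 1.5,-8.3,8.2,-10.8,0,0,255, 2.55,-8.3,8.2,-10.8,0,0,255, 2.55,-8.3,8.2,-10.8,0,0,255, 2.55,-8.3,8.2,-10.8,0,0,255]'
python3 - <<'E'
from h import *
import cv2,pickle
st();print((rz(-CY)@(read_state()['eef_pos']-CH)).round(1))
m=camera_model("wrist");im=capture("wrist")[:,:,::-1];pickle.dump(m,open("w10.pkl","wb"));cv2.imwrite("pics/w10.png",im)
cv2.imwrite("pics/w10c.png",cv2.resize(im[130:330,230:480],None,fx=3.2,fy=3,interpolation=2))
E
```

```text
time: 13.35
eef_pos: [482.7, -185.1, 158.6]
eef_rot: [84.1, 89.8, 103.8]
force: [0.5, -1.0, -0.3]
gripper_width: 0.455
t 13.35 pos [ 482.7 -185.1  158.6] x [-0.001  0.003 -1.   ] z [0.942 0.336 0.   ] j [-23.6  12.2 122.5   0.2  45.4 -43.4] F [ 0.5 -1.  -0.3] w 0.455
[-50.1  27.3 158.6]
```

View pics/w10c.png

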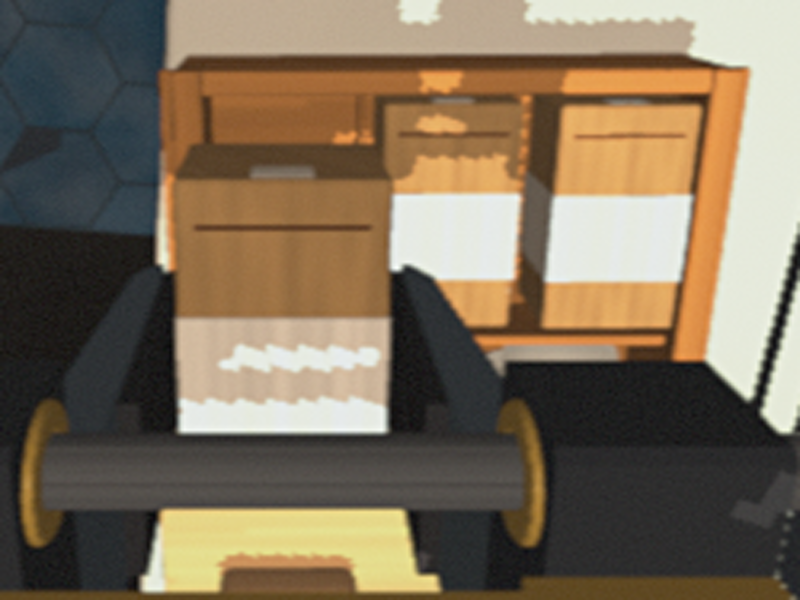

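```bash
python3 - <<'E'
from h import *
import pickle
m=pickle.load(open("w10.pkl","rb"));s,Rc=tool()
c=lambda n,u,v:(n,230+u/3.2-.4,130+v/3-.4)
obs=[c("hl",175,180),c("hr",389,180),c("hlb",192,147),c("hrb",384,147)]
def f5():
    import h
    o=[(m,)+x for x in obs]
    def f(p):
        xc,yc,zc,yaw=p; M=Rc@R.from_rotvec([yaw,0,0],degrees=True).as_matrix(); b=s['eef_pos']+Rc@np.array([xc,yc,zc])
        return {n:b+M@np.array([dx,39,21*sz]) for n,dx,sz in(("hl",-17,-1),("hr",-17,1),("hlb",17,-1),("hrb",17,1))}
    return fit(o,[32,0,0,0],f)
p,r=f5();print(p.round(1),r.round(1).tolist())
for n,u,v,P in(("fl",163,72,[-84,72,43]),("bl",748,70,[84,72,43]),("ibl",710,97,[75,63.5,43]),("ifl",203,95,[-75,63.5,43]),("c2 fl",387,105,[-23,60,40]),("c2 bl",520,105,[21,60,40]),("c3 fl",560,105,[32,60,40]),("c3 bl",702,105,[74,60,40]),("c2 fr?",393,330,[-21,-18,40])):
    q=ray_z(m,c(n,u,v)[1:],P[2]);print(n,(rz(-CY)@(q-CH)).round(1),P)
E
```

```text
[41.3 -2.7 -0.9 -0. ] [[0.1, 0.6], [0.6, 0.6], [0.2, -0.8], [-3.0, -0.8]]
fl [-84.8  73.8  43. ] [-84, 72, 43]
bl [84.7 73.  43. ] [84, 72, 43]
ibl [74.8 64.7 43. ] [75, 63.5, 43]
ifl [-73.4  66.5  43. ] [-75, 63.5, 43]
c2 fl [-19.2  62.4  40. ] [-23, 60, 40]
c2 bl [20.2 62.1 40. ] [21, 60, 40]
c3 fl [32.1 62.  40. ] [32, 60, 40]
c3 bl [74.2 61.6 40. ] [74, 60, 40]
c2 fr? [-15.3 -15.7  40. ] [-21, -18, 40]
```

```bash
python3 - <<'E'
from h import *
go(ch2w([-49.8,23.3,70]),Rdown(20.1))
E
```

```text
row [3.59, -0.18, -0.02] [-0.09, 0.02, -0.02] dist 90 ang 0 minrows 2
```

```bash
python3 -m jog '[1.2,-0.18,-0.02,-0.09,0,0,255, 2.4,-0.18,-0.02,-0.09,0,0,255, 2.9,-0.18,-0.02,-0.09,0,0,255, 2.9,-0.18,-0.02,-0.09,0,0,255]'
python3 - <<'E'
from h import *
import cv2
st();print((rz(-CY)@(read_state()['eef_pos']-CH)).round(1));go(ch2w([-49.8,23.3,70]),Rdown(20.1))
im=capture("wrist")[:,:,::-1];cv2.imwrite("pics/w11.png",cv2.resize(im[140:340,170:470],None,fx=2.6,fy=2.6,interpolation=2))
E
```

```text
time: 13.8
eef_pos: [484.3, -188.2, 86.8]
eef_rot: [62.5, 89.9, 82.7]
force: [-0.2, -0.6, -0.2]
gripper_width: 0.461
t 13.8 pos [ 484.3 -188.2   86.8] x [ 0.     0.002 -1.   ] z [0.938 0.346 0.001] j [-23.9  19.8 122.9   0.2  37.3 -44.3] F [-0.2 -0.6 -0.2] w 0.461
[-49.6  23.8  86.8]
row [0.67, -0.02, -0.01] [0.03, 0.01, -0.02] dist 17 ang 0 minrows 1
```

View pics/w11.png

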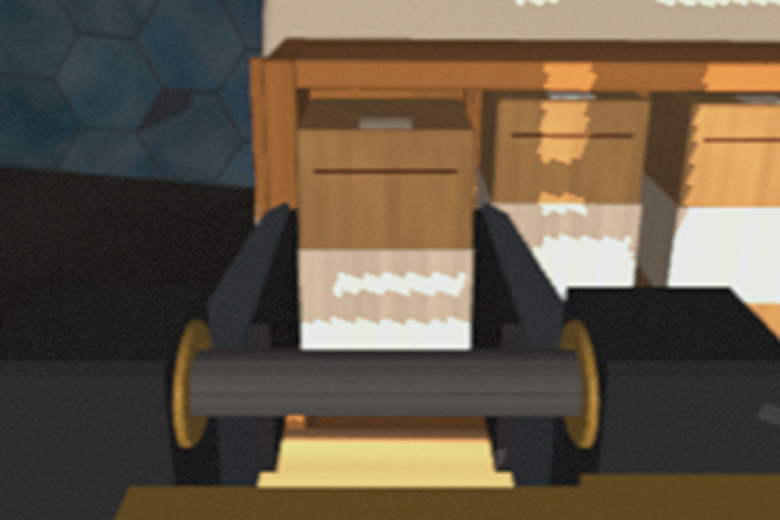

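```bash
python3 -m jog '[0.35,0,0,0,0,0,255, 0.67,0,0,0,0,0,255, 0.67,0,0,0,0,0,255]'
python3 - <<'E'
from h import *
import cv2
st();print((rz(-CY)@(read_state()['eef_pos']-CH)).round(1))
E
```

```text
time: 14.15
eef_pos: [484.4, -189.0, 69.8]
eef_rot: [38.4, 89.9, 58.7]
force: [-0.4, -0.5, -0.5]
gripper_width: 0.458
t 14.15 pos [ 484.4 -189.    69.8] x [ 0.001  0.002 -1.   ] z [0.938 0.346 0.002] j [-23.9  21.7 122.9   0.2  35.4 -44.4] F [-0.4 -0.5 -0.5] w 0.458
[-49.8  23.   69.8]
```

No contact; release.

```bash
python3 -m jog '[0,0,0,0,0,0,85, 0,0,0,0,0,0,85, 0,0,0,0,0,0,85, 0,0,0,0,0,0,85, -0.3,0,0,0,0,0,85]'
python3 - <<'E'
from h import *
import cv2
st()
im=capture("wrist")[:,:,::-1];cv2.imwrite("pics/w12.png",cv2.resize(im[140:340,170:470],None,fx=2.6,fy=2.6,interpolation=2))
E
```

```text
time: 14.65
eef_pos: [484.2, -189.0, 77.5]
eef_rot: [54.3, 89.9, 74.6]
force: [-0.5, 0.3, -0.2]
gripper_width: 0.67
t 14.65 pos [ 484.2 -189.    77.5] x [ 0.001  0.002 -1.   ] z [0.938 0.346 0.001] j [-23.9  20.8 122.9   0.2  36.2 -44.4] F [-0.5  0.3 -0.2] w 0.67
```

View pics/w12.png

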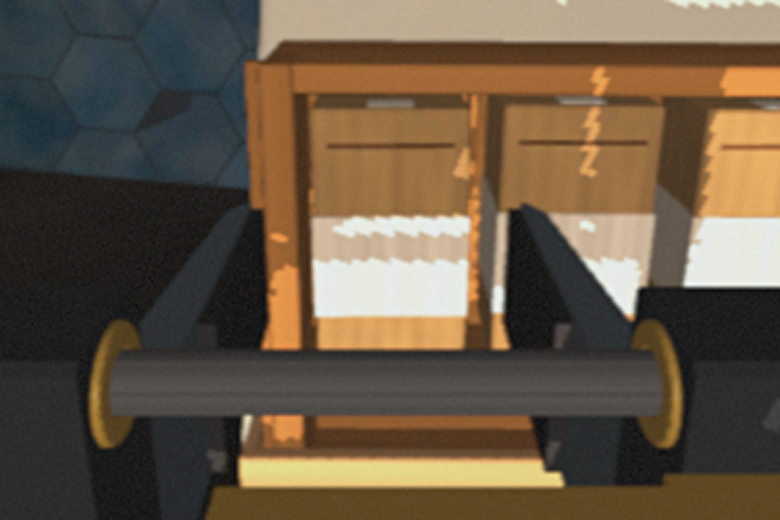

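```bash
python3 -m jog '[0,0,0,0,0,0,255, 0,0,0,0,0,0,255, 0,0,0,0,0,0,255, 0,0,0,0,0,0,255, 0.25,0,0,0,0,0,255, 0.4,0,0,0,0,0,255, 0.49,0,0,0,0,0,255, 0.5,0,0,0,0,0,255]'
python3 - <<'E'
from h import *
st()
E
```

```text
time: 15.5
eef_pos: [484.9, -189.3, 65.2]
eef_rot: [21.5, 89.9, 41.8]
force: [-2.3, -0.1, 11.7]
gripper_width: 0.01
t 15.5 pos [ 484.9 -189.3   65.2] x [ 0.002  0.002 -1.   ] z [0.938 0.346 0.002] j [-23.9  22.2 122.9   0.2  34.8 -44.4] F [-2.3 -0.1 11.7] w 0.01
```

```bash
python3 -m jog '[0.04,0,0,0,0,0,255, -1,0,0,0,0,0,255, -3,0.3,0,0,0,0,255, -5,0.5,0,0,0,0,255, -5,0.5,0,0,0,0,255]'
python3 - <<'E'
from h import *
import cv2
st();go(ch2w([-50,-148,160]),Rdown(20.1));go(ch2w([-50,-146,78.5]),Rdown(20.1))
im=capture("wrist")[:,:,::-1];cv2.imwrite("pics/w13.png",cv2.resize(im[90:340,170:470],None,fx=2.4,fy=2.4,interpolation=2))
cv2.imwrite("pics/s13.png",cv2.resize(capture("scene")[220:340,340:500,::-1],None,fx=5,fy=5,interpolation=2))
E
```

```text
time: 16.0
eef_pos: [482.7, -178.4, 195.9]
eef_rot: [-30.4, 89.5, -10.1]
force: [-0.2, 0.2, -1.2]
gripper_width: 0.004
t 16.0 pos [ 482.7 -178.4  195.9] x [ 0.009 -0.002 -1.   ] z [0.938 0.346 0.008] j [-22.9   8.3 122.2   0.2  49.  -43.3] F [-0.2  0.2 -1.2] w 0.004
row [1.47, -7.26, -0.12] [0.03, 0.09, 0.05] dist 185 ang 1 minrows 4
row [4.73, -7.16, -0.15] [0.03, 0.09, 0.05] dist 215 ang 1 minrows 5
```

View pics/w13.png

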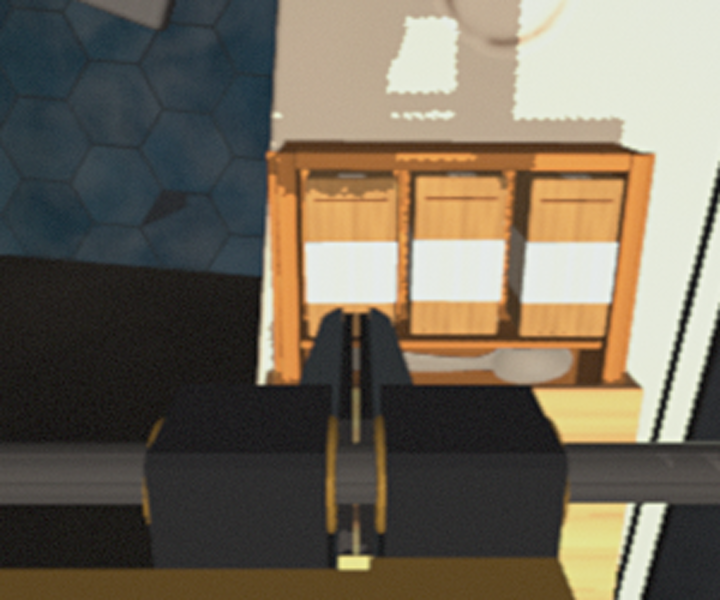

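View pics/s13.png

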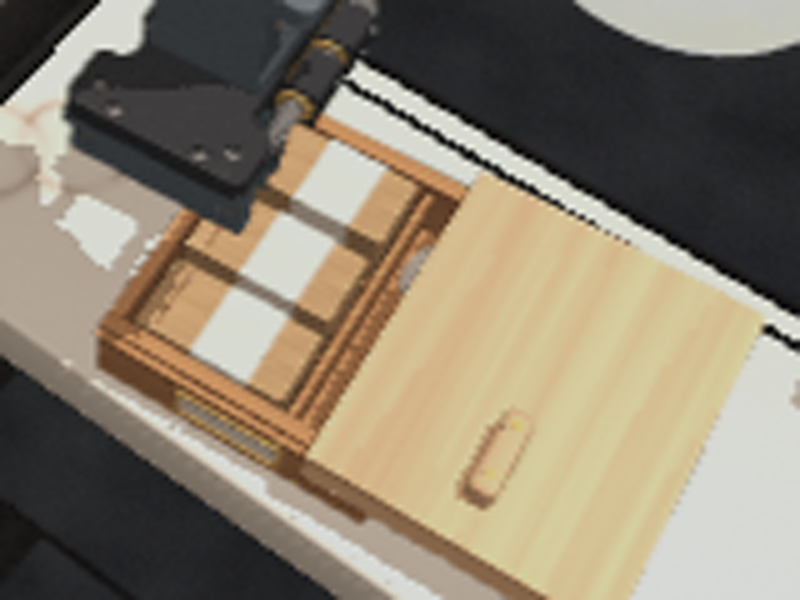

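```bash
python3 -m jog '[1.4,-3.5,-0.12,0,0.09,0.05,255, 1.4,-7.2,-0.13,0,0.09,0.05,255, 1.4,-7.2,-0.13,0,0.09,0.05,255, 1.4,-7.2,-0.13,0,0.09,0.05,255, 2.5,-7.2,-0.13,0,0.09,0.05,255, 3.7,-7.2,-0.15,0,0.09,0.05,255, 3.7,-7.2,-0.15,0,0.09,0.05,255]'
python3 - <<'E'
from h import *
import cv2,pickle
st();print((rz(-CY)@(read_state()['eef_pos']-CH)).round(1));go(ch2w([-50,-147,79]),Rdown(20.1))
m=camera_model("wrist");pickle.dump(m,open("w14.pkl","wb"))
im=capture("wrist")[:,:,::-1];cv2.imwrite("pics/w14.png",cv2.resize(im[140:340,170:470],None,fx=2.6,fy=2.6,interpolation=2))
for n,P in (("pull top c",[-50,-110.5,66.5]),("pull top -y edge",[-50,-117.5,66.5])):
    print(n,((proj(m,ch2w(P))[0]-[170,140])*2.6).round(0))
E
```

```text
time: 16.8
eef_pos: [536.0, -346.0, 91.8]
eef_rot: [130.8, 89.1, 151.0]
force: [-0.6, 0.3, -0.2]
gripper_width: 0.007
t 16.8 pos [ 536.  -346.    91.8] x [-0.014  0.008 -1.   ] z [ 0.938  0.346 -0.011] j [-3.490e+01  2.800e+01  1.088e+02 -1.000e-01  4.410e+01 -5.500e+01] F [-0.6  0.3 -0.2] w 0.007
[ -55.3 -142.2   91.8]
row [0.51, -0.2, 0.22] [0.02, -0.12, -0.14] dist 15 ang 1 minrows 1
pull top c [409. 149.]
pull top -y edge [409. 176.]
```

View pics/w14.png

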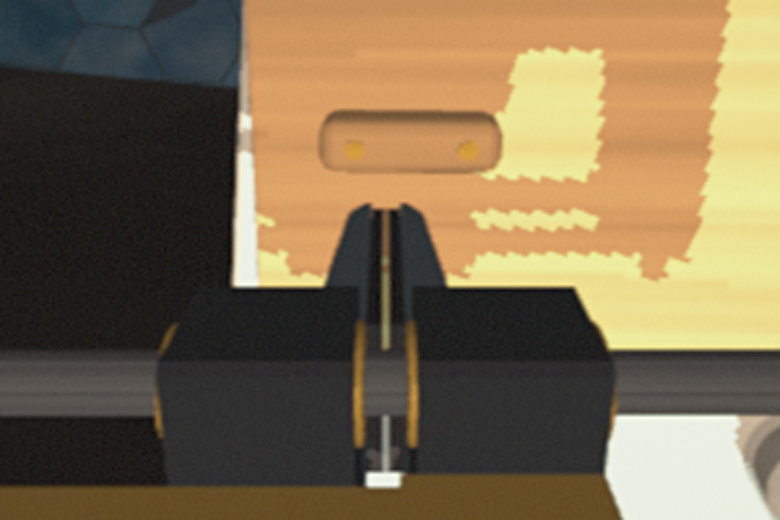

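```bash
python3 -m jog '[0.1,-0.2,0.22,0,-0.12,-0.14,255, 0.5,-0.2,0.22,0,-0.12,-0.14,255, 0.5,-0.2,0.22,0,-0.12,-0.14,255]'
python3 - <<'E'
from h import *
st();print((rz(-CY)@(read_state()['eef_pos']-CH)).round(1));go(ch2w([-50,-40,79]),Rdown(20.1));go(ch2w([-50,-22,79]),Rdown(20.1))
E
```

```text
time: 17.15
eef_pos: [545.9, -350.2, 84.6]
eef_rot: [-55.9, 89.5, -35.6]
force: [-0.0, -0.1, -1.0]
gripper_width: 0.004
t 17.15 pos [ 545.9 -350.2   84.6] x [ 0.007 -0.005 -1.   ] z [0.938 0.346 0.005] j [-34.7  29.  108.3  -0.   42.3 -55. ] F [-0.  -0.1 -1. ] w 0.004
[ -47.5 -149.4   84.6]
row [0.2, 4.38, -0.09] [0.03, 0.05, 0.08] dist 110 ang 1 minrows 3
row [0.19, 5.1, -0.09] [0.03, 0.05, 0.08] dist 128 ang 1 minrows 3
```

```bash
python3 -m jog '[0.2,0,-0.09,0,0.05,0.08,255, 0.2,0.4,-0.09,0,0.05,0.08,255, 0.2,0.8,-0.09,0,0.05,0.08,255, 0.2,1.2,-0.09,0,0.05,0.08,255, 0.2,1.6,-0.09,0,0.05,0.08,255, 0.2,2.0,-0.09,0,0.05,0.08,255, 0.2,2.5,-0.09,0,0.05,0.08,255, 0.2,3.0,-0.09,0,0.05,0.08,255, 0.2,3.5,-0.09,0,0.05,0.08,255, 0.2,3.9,-0.09,0,0.05,0.08,255, 0.2,4.2,-0.09,0,0.05,0.08,255]'
python3 - <<'E'
from h import *
import cv2
st();print((rz(-CY)@(read_state()['eef_pos']-CH)).round(1));go(ch2w([-50,-22,79]),Rdown(20.1))
cv2.imwrite("pics/s15.png",cv2.resize(capture("scene")[200:350,340:500,::-1],None,fx=4,fy=4,interpolation=2))
E
```

```text
time: 18.25
eef_pos: [507.1, -251.8, 79.2]
eef_rot: [36.0, 90.0, 56.2]
force: [0.0, -1.0, 0.7]
gripper_width: 0.002
t 18.25 pos [ 507.1 -251.8   79.2] x [ 0.  0. -1.] z [0.938 0.346 0.   ] j [-28.8  23.9 117.7   0.   38.4 -49.1] F [ 0.  -1.   0.7] w 0.002
[-50.1 -43.7  79.2]
row [0.01, 0.87, 0.01] [0.03, 0.0, -0.0] dist 22 ang 0 minrows 1
```

View pics/s15.png

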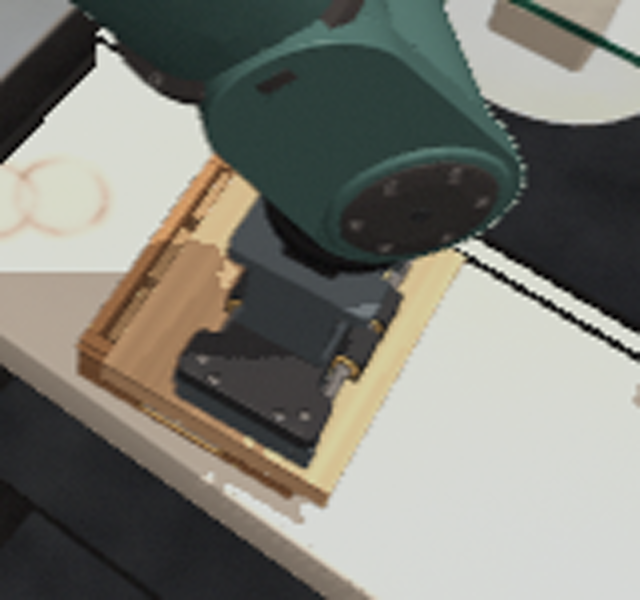

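```bash
python3 -m jog '[0,0.3,0,0,0,0,255, 0,0.5,0,0,0,0,255, 0,0.65,0,0,0,0,255, 0,0.75,0,0,0,0,255, 0,0.82,0,0,0,0,255]'
python3 - <<'E'
from h import *
st();print((rz(-CY)@(read_state()['eef_pos']-CH)).round(1),(rz(-CY)@read_state()['force']).round(1))
E
```

```text
time: 18.8
eef_pos: [500.3, -233.3, 79.3]
eef_rot: [15.1, 90.0, 35.4]
force: [-0.2, 0.5, 0.4]
gripper_width: 0.004
t 18.8 pos [ 500.3 -233.3   79.3] x [ 0.  0. -1.] z [0.938 0.346 0.   ] j [-27.4  22.9 119.3   0.   37.8 -47.7] F [-0.2  0.5  0.4] w 0.004
[-50.1 -24.1  79.3] [0.  0.5 0.4]
```

```bash
python3 -m jog '[0,0.08,0,0,0,0,255, 0,0.12,0,0,0,0,255]'; python3 -m jog '[0,0.08,0,0,0,0,255, 0,0.08,0,0,0,0,255]'
python3 - <<'E'
from h import *
import cv2
st();print((rz(-CY)@(read_state()['eef_pos']-CH)).round(1),(rz(-CY)@read_state()['force']).round(1))
im=capture("wrist")[:,:,::-1];cv2.imwrite("pics/w16.png",cv2.resize(im[100:340,170:470],None,fx=2.4,fy=2.4,interpolation=2))
E
```

```text
time: 19.0
eef_pos: [499.8, -231.7, 79.4]
eef_rot: [-69.4, 89.8, -49.1]
force: [-0.2, -18.9, -6.7]
gripper_width: 0.004
time: 19.2
eef_pos: [499.8, -231.4, 79.7]
eef_rot: [-72.0, 89.7, -51.6]
force: [1.5, -29.2, -13.4]
gripper_width: 0.005
t 19.2 pos [ 499.8 -231.4   79.7] x [ 0.004 -0.005 -1.   ] z [0.938 0.348 0.002] j [-27.2  22.7 119.6  -0.2  37.4 -47.4] F [  1.5 -29.2 -13.4] w 0.005
[-49.9 -22.1  79.7] [ -8.6 -27.9 -13.4]
```

View pics/w16.png

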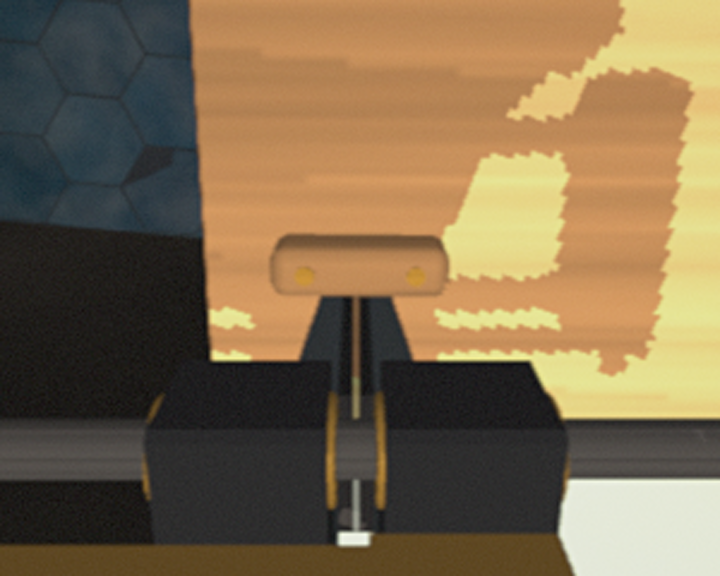

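```bash
python3 -m jog '[0,-0.4,0,0,0,0,255, -0.5,-1.0,0,0,0,0,255, -3,-1.0,0,0,0,0,255, -5.5,-1.5,-1,0,0,0,255, -7,-2,-2,0,0,0,255, -7,-2,-2,0,0,0,255, -7,-2,-2,0,0,0,255]'
python3 - <<'E'
from h import *
import cv2,pickle
st();print((rz(-CY)@(read_state()['eef_pos']-CH)).round(1))
m=camera_model("wrist");pickle.dump(m,open("w17.pkl","wb"));im=capture("wrist")[:,:,::-1];cv2.imwrite("pics/w17.png",im)
cv2.imwrite("pics/t17.png",cv2.resize(capture("top")[:,:,::-1],None,fx=1.25,fy=1.25))
cv2.imwrite("pics/s17.png",cv2.resize(capture("scene")[100:350,200:500,::-1],None,fx=2.6,fy=2.4,interpolation=2))
E
```

```text
time: 19.95
eef_pos: [469.3, -294.7, 257.8]
eef_rot: [-50.5, 89.7, -30.3]
force: [-0.2, -0.1, -0.6]
gripper_width: 0.004
t 19.95 pos [ 469.3 -294.7  257.8] x [ 0.004 -0.003 -1.   ] z [0.939 0.345 0.003] j [-34.5   7.1 115.8   0.   56.8 -54.7] F [-0.2 -0.1 -0.6] w 0.004
[-100.3  -71.   257.8]
```

View pics/w17.png

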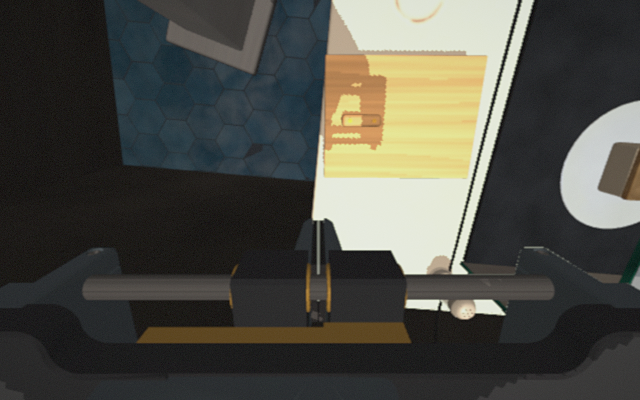

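View pics/s17.png

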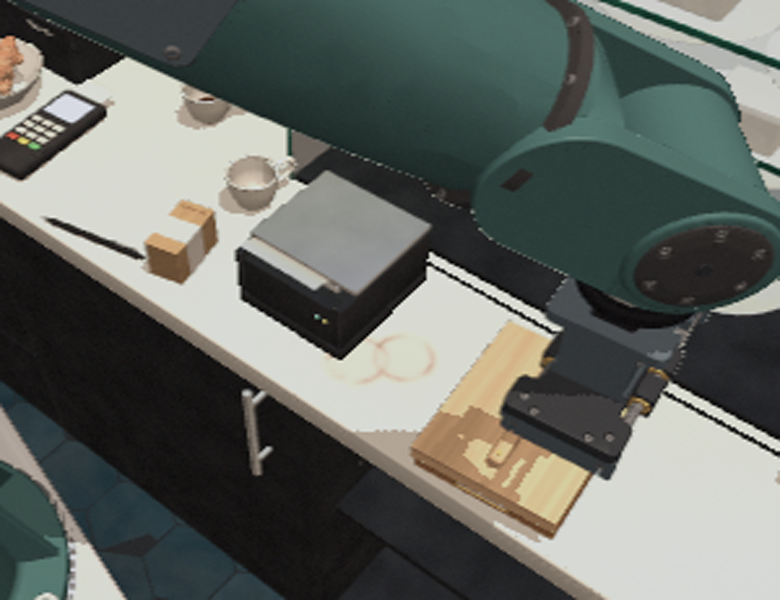

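View pics/t17.png

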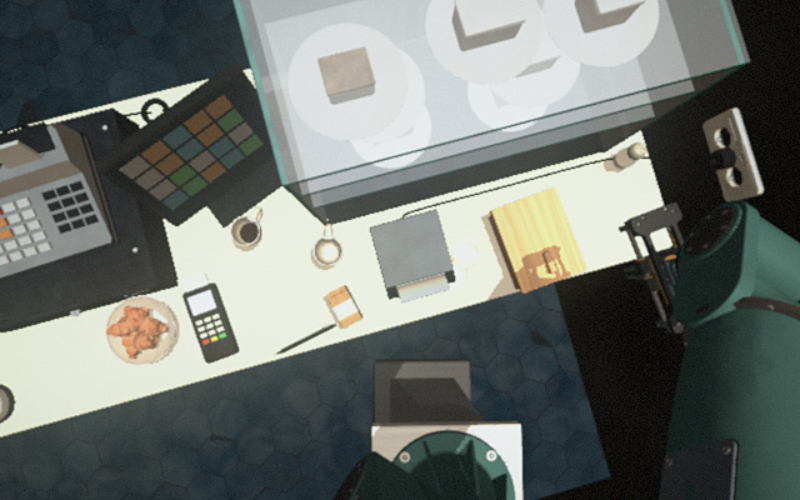

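```bash
python3 - <<'E'
from h import *
import pickle,cv2
m=pickle.load(open("w17.pkl","rb"));im=cv2.imread("pics/w17.png")
cv2.imwrite("pics/w17c.png",cv2.resize(im[40:190,305:500],None,fx=4,fy=4,interpolation=2))
for n,uv,z in(("pull",(360.5,120),66.5),("Lbl",(486,55),50),("Lbr",(469,178.5),50),("Lfl",(325,55),50)):
    print(n,(rz(-CY)@(ray_z(m,uv,z)-CH)).round(1))
E
```

```text
pull [-51.1   2.   66.5]
Lbl [90.8 72.9 50. ]
Lbr [ 94.8 -71.2  50. ]
Lfl [-92.3  72.6  50. ]
```

View pics/w17c.png

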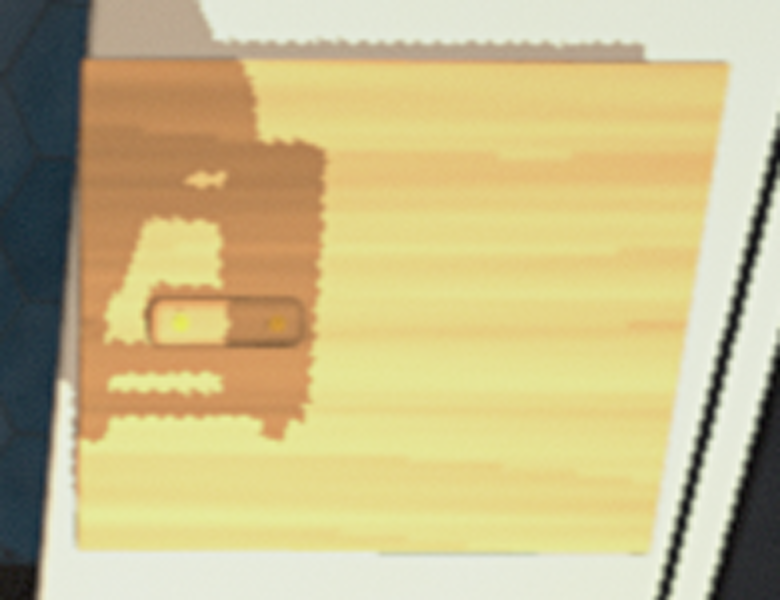

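```bash
python3 - <<'E'
from cell import job
print(job.close_job())
E
```

```text
the job is handed in; nothing more can be done
None
```

The tea chest is packed and its lid is shut, handed in at about 20 s of the 72 s allowed.

- **Crosswise carton:** I lifted it out, turned it 90° and laid it flat in bay 2.
- **Loose low carton:** I picked it up from the worktop and laid it in bay 1, lengthways like the others.
- **Pressing down:** I pressed each carton with the closed fingers. They stopped with the tips about 40 mm above the worktop, the height of a carton lying flat. The pictures showed all three cartons flat and below the 43 mm rim.
- **Lid:** I pushed it along by its pull until it hit a firm stop at about 28 N, well above the 5 N catch.
- **Lid after backing off:** The wrist picture put the lid edges at +72.8 and −71.2 mm along the slide, against ±72 nominal. That is shut to within the calibration error of about 2 mm. I did not pull on the lid to test the catch.
- **Bystanders:** The tall carton and both cups look unmoved in the last pictures.
- **Highest force:** The first press reached 48 N vertically through the fingertips, more than I meant. It is over the 40 N limit if that limit counts the fingers, but it is stated for the arm and the gripper's body. The 120 N wrist limit was not approached.
- **Disagreement:** The wrist-camera estimates of how deep each carton sat in the jaws were 6–9 mm off what I expected from the grasp, so I relied on the grasp geometry. Both cartons dropped in cleanly.

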